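Sample the pot and set the spatula under the swing-arm magnifier

TASK

The magnifier on its swing arm is in the way above the open pot: take its upright handle and swing it aside until there is at least a hand's width of free space between the lens ring and the pot, seen from above. Then pick up the spatula, dip its blade well below the rim into the pot, and lay it flat on the grey slab with the blade on the slab. Finally swing the magnifier over the slab so that the tip of the blade lies at the middle of the lens, let go, and leave the pot and the other things standing where they are.

Things in the scene. Friction and masses are not known exactly. Their poses are not given: they have to be found in the camera images.
- stand: Magnifier stand, fixed: white round foot 110 mm across and 22 mm high, steel post 22 mm thick with a 44 mm hub on top (top at 182 mm). Origin: on the bench at the post's axis, which is the vertical hinge of the swing arm. At joint value 0 the arm points along the stand's -x axis.
- swing (a joint): Angle of the magnifier's swing arm about the stand's post (rad), positive counter-clockwise from above, range -1.45 to 1.45. It turns level, with light friction (about 1 N at the handle), and stays where it is left. The arm bar is 26 mm wide and 157 to 173 mm above the bench.
- lens (a point): Centre of the magnifier's lens, 165 mm above the bench and 240 mm from the hinge axis. Lens ring: white, 120 mm across, heights 155 to 175 mm; clear glass 100 mm across. Its x axis points along the arm to the post.
- lens_grip (a point): Upright black round handle of the magnifier, on the arm's outer end past the lens ring, 305 mm from the hinge axis: 20 mm thick, standing from 170 to 225 mm above the bench. This point is on its axis at height 205 mm.
- pot: Open white ceramic pot, loose, 400 g, round, mouth 84 mm across outside, wall 4 mm, 60 mm high, floor about 5 mm thick. Origin: centre of the underside. It starts below the lens.
- slab: Grey square inspection slab, fixed to the bench, 160 x 160 x 15 mm, flat on top without a rim. Origin: centre of the underside; x and y along its sides. To the left or the right of the pot, within the lens's swing.
- spatula: Lab spatula, 200 mm long, 60 g, flat on the bench. Black handle 115 mm long, 16 wide, 14 high; thin steel shaft; flat steel blade 50 mm long, 18 wide, 4 thick, at mid height. Origin: underside at the centre of mass, 105 mm behind the blade's tip; the handle runs from 20 mm ahead of the origin to 95 mm behind it. x points to the tip, z up.
- tip (a point): Tip of the spatula's blade, 105 mm ahead of the spatula's origin and 7 mm above its underside.
- rack: Bystander: loose white rack of twelve red-capped tubes, 60 x 170 mm (long along its y), 108 mm high. Origin: centre of the underside. On the other side of the pot from the slab; the swing arm passes over it. Leave it alone.
- slidebox: Bystander: loose cardboard box, 85 x 100 x 35 mm. Origin: centre of the underside. Leave it alone.
- reagent: Bystander: loose white closed bottle, 72 mm across, 180 mm high. Origin: centre of the underside. Out to one side, just outside the magnifier's swing. Leave it alone.
- jar: Bystander: loose closed amber jar, 60 mm across, 75 mm high. Out to one side. Origin: centre of the underside. Leave it alone.

How it is judged:
On the way, in this order (a step that is already met when the one before it is completed fails the run):
1. the lens is swung clear: its centre is more than 0.14 m from the pot's axis, seen from above (horizontal distance between lens and pot above 0.14 m), for 0.2 s.
2. held in the fingers, the spatula's tip is inside the pot, more than 12 mm below the rim, with the lens still clear (horizontal distance between tip and pot below 0.038 m and z of tip in the frame of pot between 0 and 0.048 m and contact force between the fingers and spatula above 0.5 N and horizontal distance between lens and pot above 0.14 m), for 0.2 s.
At the end, for the whole second after the job is handed in: The spatula lies flat (within about 8 degrees of level) and at rest on the slab, its tip within the slab's outline; the resting magnifier's lens centre is within 30 mm of the tip, seen from above; the pot is upright and, like the bystanders, within 30 mm of where it started (x of tip in the frame of slab between -0.08 and 0.08 m and y of tip in the frame of slab between -0.08 and 0.08 m and z of tip in the frame of slab between 0.012 and 0.035 m and angle between spatula's own x axis and vertical between 1.42 and 1.72 rad and horizontal distance between tip and lens below 0.03 m and linear speed of spatula below 0.02 m/s and velocity of joint swing between -0.05 and 0.05 rad/s and contact force between spatula and slab above 0.1 N and angle between pot's own z axis and vertical below 0.1 rad and distance of each of pot, rack, slidebox, reagent, jar from where it was at the start of the episode below 0.03 m); the robot touches nothing.
It fails at once if the pot is tipped (over 0.35 rad) or shoved more than 40 mm (angle between pot's own z axis and vertical above 0.35 rad or distance of pot from where it was at the start of the episode above 0.04 m).
It fails at once if the tube rack is shoved or knocked over (moved more than 40 mm or tilted over 0.5 rad) (distance of rack from where it was at the start of the episode above 0.04 m or angle between rack's own z axis and vertical above 0.5 rad).
It fails at once if the slide box is shoved or knocked over (moved more than 40 mm or tilted over 0.5 rad) (distance of slidebox from where it was at the start of the episode above 0.04 m or angle between slidebox's own z axis and vertical above 0.5 rad).
It fails at once if the reagent bottle is shoved or knocked over (moved more than 40 mm or tilted over 0.5 rad) (distance of reagent from where it was at the start of the episode above 0.04 m or angle between reagent's own z axis and vertical above 0.5 rad).
It fails at once if the closed jar is shoved or knocked over (moved more than 40 mm or tilted over 0.5 rad) (distance of jar from where it was at the start of the episode above 0.04 m or angle between jar's own z axis and vertical above 0.5 rad).
It also fails if it takes over 72 s, if anything falls off the work surface, if the arm or the gripper's body presses on something with over 40 N, if the wrist force passes 120 N, or if a joint passes its speed limit or range.

ROBOT

A 7-joint arm with a two-finger parallel gripper is mounted at the origin on the work surface. World frame = base frame: x ahead of the robot, y to its left, z up, the work surface at z = 0. Lengths are in m, angles in rad, forces in N, time in s.
With the tool pointing down it reaches from about 0.425 to 0.925 m from the base axis. Payload 6.8 kg.
Tool frame: the origin (TCP) lies midway between the tips of the shut fingers; the grasp point (between the pads) lies 19 mm behind it; z points along the fingers, y is the line along which they close (so a half turn about z gives the same grasp; the last joint's range is limited). The gripper opens to 85 mm and grips with 20 to 120 N. Pads are 22 mm wide; open, the fingers measure 114 mm over their backs; the gripper's body (76 mm by 85 mm) begins 54 mm behind the grasp point. The pads swing forward as they close: fully open they stand 13 mm farther back than shut.
Start: joints at [-1.297, 0.477, 0.022, 1.555, -0.011, 1.109, -0.083], TCP at [0.251, 0.626, 0.231] pointing down, gripper open.
Joint ranges: [-2.96, 2.96], [-0.34, 2.1], [-1.41, 1.46], [0.24, 2.44], [-1.37, 4.51], [0.17, 1.92], [-2.96, 2.96]. Speed limits (rad/s): [2.39, 2.39, 3.14, 3.14, 3.14, 3.14, 3.14].

INTERFACE

Orientations are given as a unit quaternion [w, x, y, z].
In Python, from station import bot gives the robot as it stands.
- The arm moves only by the tool jog_arm, never from a script. Its argument "rows" is a list of rows, each an object of numbers: "fingers": the finger opening in mm, from 0 to 85.4; "x", "y", "z": the shift along the tool's x, y, z in mm; "ax", "ay", "az": the turn, a rotation vector about the tool's x, y, z in degrees. A call has exactly 8 rows; each row shifts and turns the commanded pose from where the row before left it, along the tool's axes as they then stand; what a row does not reach is not made up. A row lasts 1/10 s, in which the tool goes at most 50 mm and 8.59 degrees, less where a joint would pass 70% of its speed; a pose out of reach is approached as far as the arm can. A call with a gripper value outside its range is refused whole. The fingers move at their own pace and stop on an object; "force" is the grip in N (left out, the last holds). Time passes only in rows, so rows that do not move let the fingers close, or fill a call up. It gives the time, the measured TCP pose, the force, the opening and the grip force at its end, in the units of the state.
- bot.get_obs(): the state, without advancing time (a new reading comes with each control period).
- bot.read_camera(name): name is "scene" or "side" or "wrist"; returns a dict with "pixels" (420x560x3 uint8, red, green, blue), "vertical_fov" (degrees; the focal length in pixels is half the picture's height over the tangent of half this angle, whatever the lens; pixels are square), "cx", "cy" (the principal point, pixels), "dist_coeffs" ([k1, k2, p1, p2, k3] as OpenCV has them; the pictures are not rectified), "world_from_camera" (4x4, takes a point from camera to world coordinates). Camera axes: x right, y down, z forward; pixel columns grow to the right and rows downward; lengths in m; the calibration is good to about 2 mm. A picture is of the moment at which its call begins. There is no depth.
- bot.hand_in(): hands the job in; it is judged then, once.
The state is a dict: "t": time; "q": joint angles; "joint_vel": joint speeds; "joint_torque": joint torques, N m; "eef_pos": TCP position; "tool_rot": TCP orientation; "contact_force": force on the tool from outside, world axes, zero at the start; "torque": the same for the moment, N m; "gripper_width": opening from 0.0 (shut) to 1.0 (fully open); "grasp_force": force on a finger pad.
Only numpy, scipy, OpenCV 4.12 (cv2) and the standard library are available. Lean on these libraries where they do the work, as an engineer would, in place of code of your own. Each camera call takes 0.05 s, during which the arm holds its last target. There are 200 camera calls.

## Working session

There is one attempt and no reset: what is moved stays moved. The work goes in short steps, Python scripts to look and compute and a tool call to move; the robot and the scene stay as the last step left them, time stands still between calls to the robot, and variables do not carry over. Pictures are saved under pics/ and viewed, at most 10 in all, crops included, and the job is handed in when it is done.

Besides the shell and the picture viewer there is one more tool, called in YAML: its name, and indented under it one key for each argument. jog_arm: Moves the arm, as the interface text tells. Its arguments: {"type":"object","properties":{"rows":{"type":"array","items":{"type":"object","properties":{"fingers":{"type":"number"},"x":{"type":"number"},"y":{"type":"number"},"z":{"type":"number"},"ax":{"type":"number"},"ay":{"type":"number"},"az":{"type":"number"}}}},"force":{"type":"number"}},"required":["rows"]}

```bash
ls; mkdir -p pics; cat > h.py <<'E'
import numpy as np, cv2
from station import bot
def cam(n):
    c=bot.read_camera(n); p=np.array(c["pixels"]); h,w=p.shape[:2]
    f=h/2/np.tan(np.radians(c["vertical_fov"])/2)
    K=np.array([[f,0,c["cx"]],[0,f,c["cy"]],[0,0,1.]])
    return p,K,np.array(c["dist_coeffs"],float),np.array(c["world_from_camera"])
def ray(c,uv):
    _,K,d,T=c
    u=cv2.undistortPoints(np.array(uv,float).reshape(-1,1,2),K,d).reshape(-1,2)
    return T[:3,3],(T[:3,:3]@np.c_[u,np.ones(len(u))].T).T
def plane(c,uv,z):
    o,r=ray(c,uv); return o+r*((z-o[2])/r[:,2])[:,None]
def proj(c,P):
    _,K,d,T=c; R=T[:3,:3].T
    return cv2.projectPoints(np.array(P,float).reshape(-1,1,3),cv2.Rodrigues(R)[0],-R@T[:3,3],K,d)[0].reshape(-1,2)
def save(c,n): cv2.imwrite('pics/'+n,c[0][:,:,::-1])
E
python3 - <<'E'
from h import *
import pickle
for n in("scene","side"):
    c=cam(n); save(c,n+'0.png'); pickle.dump(c,open(n+'0.pkl','wb')); print(n,c[1],c[2],c[3])
o=bot.get_obs(); print(o)
E
```

```text
pics
scene [[422.05023795   0.         291.30963793]
 [  0.         422.05023795 206.6174067 ]
 [  0.           0.           1.        ]] [-0.06151852  0.          0.          0.          0.        ] [[ 0.88601191  0.40011179 -0.23429351  0.82513309]
 [ 0.46363775 -0.76975129  0.43877441 -0.48082475]
 [-0.00478892 -0.49738667 -0.86751574  1.09092514]
 [ 0.          0.          0.          1.        ]]
side [[380.58450533   0.         282.52264052]
 [  0.         380.58450533 205.83309941]
 [  0.           0.           1.        ]] [-0.01678399  0.          0.          0.          0.        ] [[-0.99022494 -0.08574463  0.11001107  0.45428857]
 [-0.13938909  0.63676208 -0.7583566   0.76952702]
 [-0.00502587 -0.76627796 -0.64248956  0.79561671]
 [ 0.          0.          0.          1.        ]]
{'t': 0.1, 'q': array([-1.29708634,  0.47769098,  0.02235838,  1.55633664, -0.01150646,
        1.10931046, -0.08308866]), 'joint_vel': array([ 0.00054745, -0.00283745, -0.00115584, -0.00165826, -0.00044546,
        0.00077198, -0.00178443]), 'joint_torque': array([ 4.87242345e-03, -5.97764397e+01,  1.61395267e+00, -2.81956387e+01,
        1.28587030e-02,  5.06766155e-03, -1.98865632e-05]), 'eef_pos': array([0.25132573, 0.62589731, 0.23044772]), 'tool_rot': array([-9.50991484e-05,  1.89740260e-01,  9.81833988e-01, -8.02929508e-04]), 'contact_force': array([-0.27741483, -0.39153712, -0.60521474]), 'torque': array([-0.01383598,  0.01399269, -0.03702599]), 'grasp_force': 0.0, 'gripper_width': 1.0000439533920205}
```

View pics/scene0.png

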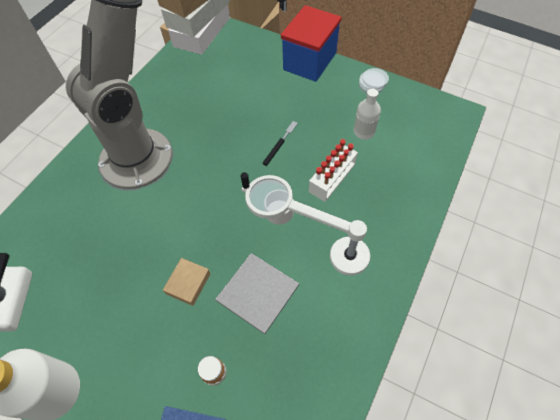

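View pics/side0.png

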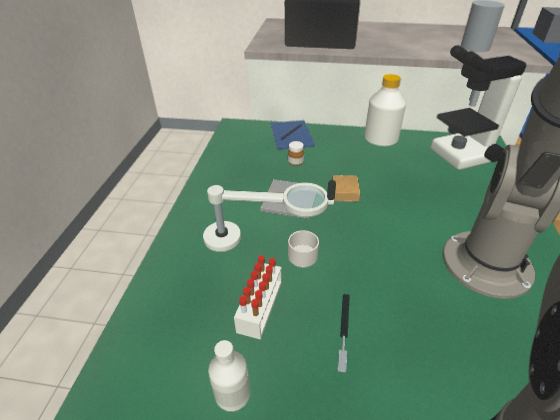

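The scene view shows the robot base at (135,155), the stand hub at (357,229), the ring at (270,196), the black grip at (245,181), the pot at (279,207), the slab at (258,292) and the spatula from (265,162) to (295,124). The rack is at (333,170). The side view agrees, and shows the spatula from (345,296) to (342,370). Next I'll measure.

```bash
cat > m.py <<'E'
from h import *
import pickle
S=pickle.load(open('scene0.pkl','rb'));D=pickle.load(open('side0.pkl','rb'))
def comp(c,mask,pt,r=25):
    n,l,st,ce=cv2.connectedComponentsWithStats(mask.astype(np.uint8))
    d=np.linalg.norm(ce-pt,axis=1); ok=[i for i in range(1,n) if st[i,4]>15]; i=min(ok,key=lambda i:d[i])
    return (l==i).astype(np.uint8),ce[i],st[i]
for nm,c,pts in(("S",S,dict(blk=(274,150),steel=(292,128),grip=(245,181),slab=(258,292),box=(186,281),jar=(210,369))),("D",D,dict(blk=(345,316),steel=(342,358),grip=(332,189),slab=(285,197),box=(346,188),jar=(296,153)))):
    p=c[0].astype(int); hsv=cv2.cvtColor(c[0],cv2.COLOR_RGB2HSV)
    dark=p.max(2)<45
    ng=~((p[...,1]-p[...,0]>20)&(p[...,1]-p[...,2]>5))
    for k in("blk","grip"):
        m,ce,st=comp(c,dark,pts[k]); print(nm,k,ce.round(1),st)
        if k=="blk":
            r=cv2.minAreaRect(cv2.findContours(m,0,1)[0][0]); b=cv2.boxPoints(r); print(plane(c,b,.012).round(4)[:,:2].tolist())
    x,y=map(int,pts["steel"]); m=np.zeros(ng.shape,bool); m[y-14:y+14,x-12:x+12]=True
    m&=ng&~(p.max(2)<90)
    m,ce,st=comp(c,m,pts["steel"]);r=cv2.minAreaRect(cv2.findContours(m,0,1)[0][0]);print(nm,"steel",r);print(plane(c,cv2.boxPoints(r),.009).round(4)[:,:2].tolist())
    gray=(hsv[...,1]<40)&(hsv[...,2]>70)&(hsv[...,2]<200)
    m,ce,st=comp(c,gray,pts["slab"]);r=cv2.minAreaRect(cv2.findContours(m,0,1)[0][0]);print(nm,"slab",st,ce)
    ap=cv2.approxPolyDP(cv2.convexHull(cv2.findContours(m,0,1)[0][0]),6,True).reshape(-1,2);print(plane(c,ap,.015).round(3)[:,:2].tolist())
def tri(a,b):
    o1,r1=ray(S,a);o2,r2=ray(D,b);r1,r2=r1[0],r2[0]
    t=np.linalg.lstsq(np.c_[r1,-r2],o2-o1,rcond=None)[0];P,Q=o1+t[0]*r1,o2+t[1]*r2
    return ((P+Q)/2).round(4),np.linalg.norm(P-Q).round(4)
print("hub",tri((357,229),(216,191)),"grip",tri((245,181),(332,189)),"ring",tri((270,196),(306,200)))
print("foot S",plane(S,[(350,255)],.022),"D",plane(D,[(222,236)],.022))
print("potrim S/D",plane(S,[(277,203)],.06),plane(D,[(304,243)],.06))
print("reag",tri((372,95),(224,349)),"jar",tri((210,367),(296,146)))
E
python3 m.py
python3 - <<'E'
import cv2
a=cv2.imread('pics/scene0.png')[100:240,200:380];b=cv2.imread('pics/side0.png')[160:320,190:370]
import numpy as np
a=cv2.resize(a,None,fx=3,fy=3,interpolation=2);b=cv2.resize(b,None,fx=2.2,fy=2.2)[:,:370]
o=np.zeros((420,800,3),np.uint8);o[:, :430]=a[:,:430];o[:b.shape[0],430:]=b[:420]
cv2.imwrite('pics/crop0.png',o)
E
```

```text
S blk [273.1 153.6] [263 141  21  24  41]
[[0.3818, 0.1633], [0.3936, 0.2706], [0.4044, 0.2667], [0.3923, 0.1599]]
S grip [244.6 180.8] [241 173   8  15  75]
S steel ((289.10003662109375, 129.6999969482422), (5.0, 20.60000228881836), 36.869895935058594)
[[0.38, 0.2853], [0.3832, 0.3667], [0.4012, 0.3612], [0.3975, 0.2803]]
S slab [ 215  253   84   81 3583] [257.15824728 292.44711136]
[[0.504, -0.119], [0.659, -0.136], [0.644, -0.294], [0.486, -0.277]]
D blk [522.9 264. ] [521 259   5  11  28]
[[-0.0785, 0.0157], [-0.1011, -0.0192], [-0.107, -0.0148], [-0.0844, 0.0199]]
D grip [495.8 165.6] [485 148  20  44 331]
D steel ((342.0, 357.5), (27.0, 8.0), 90.0)
[[0.3981, 0.3029], [0.3803, 0.3005], [0.3793, 0.3635], [0.3962, 0.3658]]
D slab [267 179  31  15 251] [279.5936255  185.88446215]
[[0.649, -0.216], [0.641, -0.292], [0.556, -0.279]]
hub (array([ 7.468e-01, -1.000e-04,  1.749e-01]), np.float64(0.0035)) grip (array([ 0.4424, -0.0174,  0.1985]), np.float64(0.0059)) ring (array([ 0.5077, -0.0088,  0.162 ]), np.float64(0.0064))
foot S [[ 0.75018714 -0.00146536  0.022     ]] D [[0.74146837 0.01439223 0.022     ]]
potrim S/D [[0.50529808 0.03237631 0.06      ]] [[0.5011784  0.04784665 0.06      ]]
reag (array([0.6106, 0.4359, 0.1697]), np.float64(0.003)) jar (array([ 0.5789, -0.4305,  0.0693]), np.float64(0.0035))
```

View pics/crop0.png

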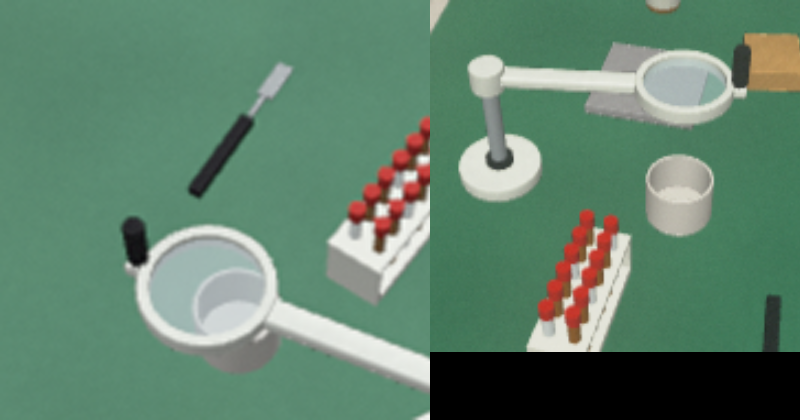

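The crop shows the grip upright at scene (244.6,181) and side (331.4,190.5), and the pot rim at side (303.6,241). I'll refine these points and start the approach.

```bash
cat > m2.py <<'E'
from m import *
print('-----')
p=D[0].astype(int); m=np.zeros(p.shape[:2],bool); m[175:206,324:340]=True; m&=p.max(2)<60
ys,xs=np.nonzero(m); g=(xs.mean(),(ys.min()+ys.max())/2); print("grip px D",g,ys.min(),ys.max(),xs.min(),xs.max())
print("grip",tri((244.6,180.8),g))
for z in(.1975,): print(plane(S,[(244.6,180.8)],z),plane(D,[g],z))
print("top",tri((244.3,174),(g[0],ys.min()+2)))
# pot rim in side: leftmost/rightmost, and hub/foot
print("pot D",plane(D,[(288.2,241),(318.6,241),(303.5,241)],.06).round(4).tolist())
print("pot S bottom edge front",plane(S,[(279.3,223.3),(267.5,215),(292.7,213)],.0).round(4).tolist())
print("foot D",plane(D,[(222.3,232.5)],.022),"hubtop S",plane(S,[(357.5,228)],.182),"hub D",plane(D,[(215.9,188.5)],.182))
print("ringS",plane(S,[(269.3,195.3)],.175),"D",plane(D,[(305.9,198)],.175))
for n,c,q in(("S",S,[(169,281),(181,262),(209,268),(193,302)]),):print("box",plane(c,q,.035).round(3).tolist())
print("rack S top",plane(S,[(309,181),(326,193),(357,160),(343,147)],.05).round(3).tolist())
print(proj(S,[[.442,-.017,.2],[.747,0,.182]]))
E
python3 m2.py | sed -n '/-----/,$p'
```

```text
-----
grip px D (np.float64(330.77272727272725), np.float64(190.0)) 181 199 328 335
grip (array([ 0.443 , -0.0164,  0.1968]), np.float64(0.0011))
[[ 0.44390808 -0.01672483  0.1975    ]] [[ 0.44254825 -0.01577642  0.1975    ]]
top (array([ 0.4439, -0.0125,  0.2223]), np.float64(0.0008))
pot D [[0.5443, 0.0461, 0.06], [0.4627, 0.035, 0.06], [0.5033, 0.0405, 0.06]]
pot S bottom edge front [[0.5254, 0.0051, 0.0], [0.4814, 0.0133, 0.0], [0.5442, 0.0536, 0.0]]
foot D [[7.44383320e-01 9.65027466e-05 2.20000000e-02]] hubtop S [[ 7.49041302e-01 -1.26924198e-04  1.82000000e-01]] hub D [[ 0.74492478 -0.00214119  0.182     ]]
ringS [[ 0.51274792 -0.01398787  0.175     ]] D [[ 0.50471505 -0.00252574  0.175     ]]
box [[0.358, -0.296, 0.035], [0.356, -0.237, 0.035], [0.432, -0.216, 0.035], [0.447, -0.314, 0.035]]
rack S top [[0.55, 0.147, 0.05], [0.612, 0.132, 0.05], [0.645, 0.282, 0.05], [0.587, 0.308, 0.05]]
[[243.79742468 180.04654653]
 [356.74355009 227.6110675 ]]
```

jog_arm:
  rows:
    - {"fingers":70,"z":-40}
    - {"x":0,"y":-30,"az":5}
    - {"x":45}
    - {"x":45}
    - {"x":45}
    - {"x":45}
    - {"x":45}
    - {"x":45}
  force: 40

```text
invalid input
```

```bash
cat > plan.py <<'E'
# plan(waypoints): rows from current pose; each wp=(x,y,z mm, R target or yaw of tool x deg, nrows)
from h import *
from scipy.spatial.transform import Rotation as Ro, Slerp
def pose():
    o=bot.get_obs(); q=o["tool_rot"]; return o["eef_pos"]*1000,Ro.from_quat([q[1],q[2],q[3],q[0]]),o
def down(yaw): # tool z down, tool x at yaw deg
    c,s=np.cos(np.radians(yaw)),np.sin(np.radians(yaw))
    return Ro.from_matrix(np.array([[c,s,0],[s,-c,0],[0,0,-1]]))
def plan(wps,start=None):
    p,R,_=pose() if start is None else (*start,0)
    for P,Rt,n in wps:
        Rt=down(Rt) if np.isscalar(Rt) else Rt
        d=np.array(P,float); sl=Slerp([0,1],Ro.concatenate([R,Rt])); p0=p
        for i in range(1,n+1):
            p2=p0+(d-p0)*i/n; R2=sl(i/n)
            print((R.inv().apply(p2-p)).round(1).tolist(),np.degrees((R.inv()*R2).as_rotvec()).round(2).tolist())
            p,R=p2,R2
        print('--')
if __name__=="__main__":
    p,R,o=pose(); print(p,o["gripper_width"],R.as_matrix().round(3).tolist())
    plan([((290,520,280),150,3),((470,130,280),105,9),((443,-16.5,270),93,4)])
E
python3 plan.py
```

```text
[251.32572847 625.89731187 230.44771871] 1.0000439533920205 [[-0.928, 0.373, -0.0], [0.373, 0.928, -0.002], [-0.0, -0.002, -1.0]]
[-25.1, -28.0, -16.5] [-0.03, 0.0, 2.71]
[-26.4, -26.8, -16.5] [-0.03, 0.0, 2.71]
[-27.6, -25.5, -16.5] [-0.03, 0.0, 2.71]
--
[-39.0, -27.5, 0.0] [0.0, 0.0, 5.0]
[-41.2, -24.0, 0.0] [0.0, 0.0, 5.0]
[-43.2, -20.3, 0.0] [0.0, 0.0, 5.0]
[-44.8, -16.5, 0.0] [0.0, 0.0, 5.0]
[-46.1, -12.5, 0.0] [0.0, 0.0, 5.0]
[-47.0, -8.5, 0.0] [0.0, 0.0, 5.0]
[-47.5, -4.3, 0.0] [0.0, 0.0, 5.0]
[-47.7, -0.2, 0.0] [0.0, 0.0, 5.0]
[-47.6, 4.0, 0.0] [0.0, 0.0, 5.0]
--
[-33.6, -16.0, 2.5] [-0.0, -0.0, 3.0]
[-34.4, -14.2, 2.5] [-0.0, -0.0, 3.0]
[-35.1, -12.4, 2.5] [-0.0, -0.0, 3.0]
[-35.7, -10.5, 2.5] [-0.0, -0.0, 3.0]
--
```

jog_arm:
  rows:
    - {"fingers":70,"x":0,"y":0,"z":-40,"ax":0,"ay":0,"az":0}
    - {"fingers":70,"x":0,"y":0,"z":0,"ax":0,"ay":0,"az":0}
    - {"fingers":70,"x":0,"y":0,"z":0,"ax":0,"ay":0,"az":0}
    - {"fingers":70,"x":0,"y":0,"z":0,"ax":0,"ay":0,"az":0}
    - {"fingers":70,"x":0,"y":0,"z":0,"ax":0,"ay":0,"az":0}
    - {"fingers":70,"x":0,"y":0,"z":0,"ax":0,"ay":0,"az":0}
    - {"fingers":70,"x":0,"y":0,"z":0,"ax":0,"ay":0,"az":0}
    - {"fingers":70,"x":0,"y":0,"z":0,"ax":0,"ay":0,"az":0}
  force: 40

```text
t: 0.9
eef_pos: [0.2514, 0.6263, 0.271]
tool_rot: [-0.0, 0.19, 0.982, -0.0]
contact_force: [-0.6, -0.1, -0.2]
gripper_width: 0.816
grasp_force: 0.0
```

jog_arm:
  rows:
    - {"fingers":70,"x":-25,"y":-28,"z":-3,"ax":0,"ay":0,"az":2.7}
    - {"fingers":70,"x":-26.4,"y":-26.8,"z":-3,"ax":0,"ay":0,"az":2.7}
    - {"fingers":70,"x":-27.6,"y":-25.5,"z":-3,"ax":0,"ay":0,"az":2.7}
    - {"fingers":70,"x":-39,"y":-27.5,"z":0,"ax":0,"ay":0,"az":5}
    - {"fingers":70,"x":-41.2,"y":-24,"z":0,"ax":0,"ay":0,"az":5}
    - {"fingers":70,"x":-43.2,"y":-20.3,"z":0,"ax":0,"ay":0,"az":5}
    - {"fingers":70,"x":-44.8,"y":-16.5,"z":0,"ax":0,"ay":0,"az":5}
    - {"fingers":70,"x":-46.1,"y":-12.5,"z":0,"ax":0,"ay":0,"az":5}

```text
t: 1.7
eef_pos: [0.3907, 0.3021, 0.2806]
tool_rot: [0.0, 0.463, 0.886, 0.0]
contact_force: [1.2, 0.3, 0.1]
gripper_width: 0.82
grasp_force: 0.0
```

jog_arm:
  rows:
    - {"fingers":70,"x":-47,"y":-8.5,"z":0,"ax":0,"ay":0,"az":5}
    - {"fingers":70,"x":-47.5,"y":-4.3,"z":0,"ax":0,"ay":0,"az":5}
    - {"fingers":70,"x":-47.7,"y":0,"z":0,"ax":0,"ay":0,"az":5}
    - {"fingers":70,"x":-47.6,"y":4,"z":0,"ax":0,"ay":0,"az":5}
    - {"fingers":70,"x":-33.6,"y":-16,"z":0,"ax":0,"ay":0,"az":3}
    - {"fingers":70,"x":-34.4,"y":-14.2,"z":0,"ax":0,"ay":0,"az":3}
    - {"fingers":70,"x":-35.1,"y":-12.4,"z":0,"ax":0,"ay":0,"az":3}
    - {"fingers":70,"x":-35.7,"y":-10.5,"z":0,"ax":0,"ay":0,"az":3}

```text
t: 2.5
eef_pos: [0.4431, -0.0173, 0.2805]
tool_rot: [0.0, 0.689, 0.725, 0.0]
contact_force: [-0.4, -1.1, 1.2]
gripper_width: 0.82
grasp_force: 0.0
```

jog_arm:
  rows:
    - {"fingers":70}
    - {"fingers":70}
    - {"fingers":70}
    - {"fingers":70}
    - {"fingers":70}
    - {"fingers":70}
    - {"fingers":70}
    - {"fingers":70}

```text
invalid input
```

```bash
python3 - <<'E'
from plan import *
p,R,o=pose(); print(p,o["q"],R.as_matrix().round(3).tolist(),o["t"])
w=cam("wrist"); save(w,'w1.png'); pickle=__import__('pickle'); pickle.dump(w,open('w1.pkl','wb'))
print(proj(w,[[.443,-.0165,.225],[.443,-.0165,.17]]))
plan([((443,-16.5,189),93,4)])
E
```

```text
[443.14131774 -17.26090852 280.46265746] [-0.64591737  0.0137193   0.56029221  2.04724914 -0.00873656  1.08220232
 -0.03106837] [[-0.05, 0.999, 0.0], [0.999, 0.05, 0.0], [0.0, 0.001, -1.0]] 2.5
[[282.43327618 224.27347488]
 [282.7443747  201.97647615]]
[1.8, 0.4, 22.9] [-0.0, 0.02, -0.17]
[1.8, 0.4, 22.9] [-0.0, 0.02, -0.17]
[1.8, 0.4, 22.9] [-0.0, 0.02, -0.17]
[1.8, 0.4, 22.9] [-0.0, 0.02, -0.17]
--
```

View pics/w1.png

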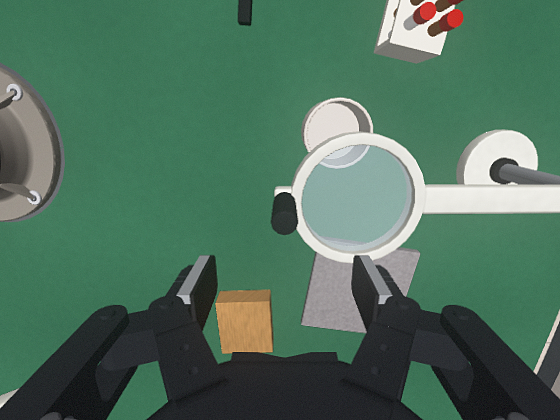

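The wrist view shows the grip top at about (285,223), centred between the open pads (x 205–365). That matches the prediction, so I'll descend, grasp and swing.

jog_arm:
  rows:
    - {"fingers":70,"x":0.8,"y":0,"z":23,"ax":0,"ay":0,"az":0}
    - {"fingers":70,"x":0,"y":0,"z":23,"ax":0,"ay":0,"az":0}
    - {"fingers":70,"x":0,"y":0,"z":23,"ax":0,"ay":0,"az":0}
    - {"fingers":70,"x":0,"y":0,"z":22,"ax":0,"ay":0,"az":0}
    - {"fingers":70,"x":0,"y":0,"z":0,"ax":0,"ay":0,"az":0}
    - {"fingers":10,"x":0,"y":0,"z":0,"ax":0,"ay":0,"az":0}
    - {"fingers":10,"x":0,"y":0,"z":0,"ax":0,"ay":0,"az":0}
    - {"fingers":10,"x":0,"y":0,"z":0,"ax":0,"ay":0,"az":0}
  force: 30

```text
t: 3.35
eef_pos: [0.4443, -0.0148, 0.1904]
tool_rot: [0.0, 0.688, 0.726, 0.001]
contact_force: [0.9, -0.1, 0.8]
gripper_width: 0.313
grasp_force: 0.0
```

jog_arm:
  rows:
    - {"fingers":10,"x":0,"y":0,"z":0,"ax":0,"ay":0,"az":0}
    - {"fingers":10,"x":0,"y":0,"z":0,"ax":0,"ay":0,"az":0}
    - {"fingers":10,"x":0,"y":0,"z":0,"ax":0,"ay":0,"az":0}
    - {"fingers":10,"x":0,"y":0,"z":0,"ax":0,"ay":0,"az":0}
    - {"fingers":10,"x":5,"y":0,"z":0,"ax":0,"ay":0,"az":1}
    - {"fingers":10,"x":5,"y":0,"z":0,"ax":0,"ay":0,"az":1}
    - {"fingers":10,"x":5,"y":0,"z":0,"ax":0,"ay":0,"az":1}
    - {"fingers":10,"x":5,"y":0,"z":0,"ax":0,"ay":0,"az":1}

```text
t: 4.15
eef_pos: [0.4428, 0.0051, 0.1902]
tool_rot: [-0.0, 0.713, 0.701, 0.0]
contact_force: [-4.5, -1.6, 7.6]
gripper_width: 0.221
grasp_force: 29.2
```

jog_arm:
  rows:
    - {"fingers":10,"x":19.6,"y":0.6,"z":0,"ax":0,"ay":0,"az":3.7}
    - {"fingers":10,"x":19.6,"y":0.6,"z":0,"ax":0,"ay":0,"az":3.7}
    - {"fingers":10,"x":19.6,"y":0.6,"z":0,"ax":0,"ay":0,"az":3.7}
    - {"fingers":10,"x":19.6,"y":0.6,"z":0,"ax":0,"ay":0,"az":3.7}
    - {"fingers":10,"x":19.6,"y":0.6,"z":0,"ax":0,"ay":0,"az":3.7}
    - {"fingers":10,"x":19.6,"y":0.6,"z":0,"ax":0,"ay":0,"az":3.7}
    - {"fingers":10,"x":19.6,"y":0.6,"z":0,"ax":0,"ay":0,"az":3.7}
    - {"fingers":10,"x":19.6,"y":0.6,"z":0,"ax":0,"ay":0,"az":3.7}

```text
t: 4.95
eef_pos: [0.4847, 0.1562, 0.1903]
tool_rot: [-0.001, 0.869, 0.495, 0.0]
contact_force: [-3.3, 0.7, 5.5]
gripper_width: 0.225
grasp_force: 29.5
```

jog_arm:
  rows:
    - {"fingers":10,"x":19.6,"y":0.6,"z":0,"ax":0,"ay":0,"az":3.7}
    - {"fingers":10,"x":19.6,"y":0.6,"z":0,"ax":0,"ay":0,"az":3.7}
    - {"fingers":10,"x":19.6,"y":0.6,"z":0,"ax":0,"ay":0,"az":3.7}
    - {"fingers":10,"x":19.6,"y":0.6,"z":0,"ax":0,"ay":0,"az":3.7}
    - {"fingers":10,"x":19.6,"y":0.6,"z":0,"ax":0,"ay":0,"az":3.7}
    - {"fingers":10,"x":19.6,"y":0.6,"z":0,"ax":0,"ay":0,"az":3.7}
    - {"fingers":10,"x":19.6,"y":0.6,"z":0,"ax":0,"ay":0,"az":3.7}
    - {"fingers":10,"x":19.6,"y":0.6,"z":0,"ax":0,"ay":0,"az":3.7}

```text
t: 5.75
eef_pos: [0.5954, 0.2661, 0.1903]
tool_rot: [-0.001, 0.966, 0.257, 0.0]
contact_force: [-2.2, 1.4, 4.3]
gripper_width: 0.223
grasp_force: 29.5
```

jog_arm:
  rows:
    - {"fingers":10,"x":0,"y":0,"z":0,"ax":0,"ay":0,"az":0}
    - {"fingers":10,"x":0,"y":0,"z":0,"ax":0,"ay":0,"az":0}
    - {"fingers":10,"x":0,"y":0,"z":0,"ax":0,"ay":0,"az":0}
    - {"fingers":50,"x":0,"y":0,"z":0,"ax":0,"ay":0,"az":0}
    - {"fingers":50,"x":0,"y":0,"z":0,"ax":0,"ay":0,"az":0}
    - {"fingers":50,"x":0,"y":0,"z":0,"ax":0,"ay":0,"az":0}
    - {"fingers":50,"x":0,"y":0,"z":-35,"ax":0,"ay":0,"az":0}
    - {"fingers":50,"x":0,"y":0,"z":-45,"ax":0,"ay":0,"az":0}

```text
t: 6.55
eef_pos: [0.5935, 0.2626, 0.2678]
tool_rot: [0.001, 0.966, 0.257, -0.003]
contact_force: [0.6, 0.9, 1.5]
gripper_width: 0.586
grasp_force: 0.0
```

```bash
python3 - <<'E'
from plan import *; import pickle
p,R,o=pose(); print(p,o["q"],o["t"])
s=cam("scene"); d=cam("side"); w=cam("wrist")
for n,c in(("s1",s),("d1",d),("w2",w)): pickle.dump(c,open(n+'.pkl','wb'))
a=np.zeros((600,800,3),np.uint8)
a[:300,:400]=cv2.resize(s[0][90:330,150:470],(400,300))
a[:300,400:]=cv2.resize(d[0][160:400,180:500],(400,300))
a[300:,:400]=cv2.resize(w[0],(400,300)); a[300:,400:]=cv2.resize(s[0][120:220,210:343],(400,300),interpolation=2)
cv2.imwrite('pics/mix1.png',a[:,:,::-1])
E
```

```text
[593.54928601 262.62368807 267.82841643] [-0.97057607  0.46640194  0.65163774  1.60850956 -0.29865384  1.17441928
 -1.30322707] 6.55
```

View pics/mix1.png

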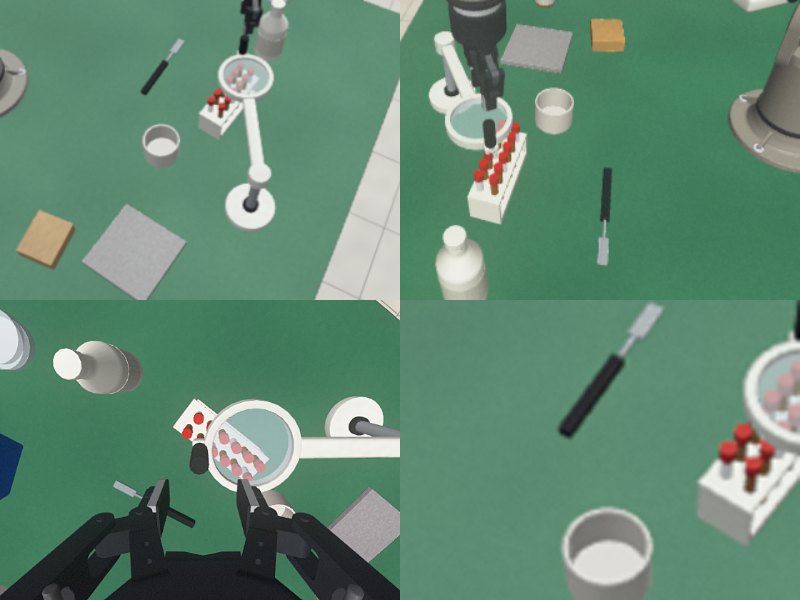

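The picture shows the lens swung out over the rack and released, and the pot uncovered at scene (279,202). The spatula's handle runs from (266,164) to (282.5,140), and its tip is at (295,121.5). Now I'll measure the pot and spatula precisely.

```bash
cat > m3.py <<'E'
from plan import *; import pickle
S=pickle.load(open('s1.pkl','rb'));D=pickle.load(open('d1.pkl','rb'))
def roi(c,x0,y0,x1,y1,f):
    p=c[0].astype(int); m=np.zeros(p.shape[:2],np.uint8); m[y0:y1,x0:x1]=f(p)[y0:y1,x0:x1]
    n,l,st,ce=cv2.connectedComponentsWithStats(m); i=1+np.argmax(st[1:,4]); ys,xs=np.nonzero(l==i); return np.c_[xs,ys].astype(float)
dark=lambda p:(p.max(2)<75)
light=lambda p:~((p[...,1]-p[...,0]>22))&(p.max(2)>100)
for n,c,h,b,pt in(("S",S,(255,132,292,172),(280,112,305,142),(255,182,305,232)),("D",D,(325,285,360,342),(325,335,360,380),(280,220,325,272))):
    q=roi(c,*h,dark); W=plane(c,q,.011)[:,:2]; ce=W.mean(0); u=np.linalg.svd(W-ce)[2][0]; u*=np.sign(u[1]); t=(W-ce)@u
    print(n,"handle n",len(q),"c",ce.round(4),"dir",np.degrees(np.arctan2(u[1],u[0])).round(1),"ext",t.min().round(4),t.max().round(4))
    q=roi(c,*b,light); W2=plane(c,q,.009)[:,:2]; print("  steel n",len(q),"far",((W2-ce)@u).max().round(4),"tip",W2[np.argmax((W2-ce)@u)].round(4), "lat",(((W2-W2.mean(0)))@[u[1],-u[0]]).min().round(4),"c",W2.mean(0).round(4))
    q=roi(c,*pt,light); hull=cv2.convexHull(q.astype(np.float32)).reshape(-1,2)
    P=plane(c,hull,.06)[:,:2]; print("  pot px",q.min(0),q.max(0))
    # rim: use far half of the hull (upper image rows)
    up=hull[hull[:,1]<hull[:,1].min()+ (8 if n=="S" else 7)]; P=plane(c,up,.06)[:,:2]
    A=np.c_[2*P,np.ones(len(P))]; s=np.linalg.lstsq(A,(P**2).sum(1),rcond=None)[0]; print("  pot rim c",s[:2].round(4),"r",np.sqrt(s[2]+s[:2]@s[:2]).round(4),len(P))
    # rim with fixed radius .042
    from scipy.optimize import least_squares
    print("  fixed r",least_squares(lambda v:np.linalg.norm(P-v,axis=1)-.042,[.503,.04]).x.round(4))
E
python3 m3.py
```

```text
S handle n 156 c [0.3882 0.2167] dir 88.7 ext -0.0562 0.0594
  steel n 87 far 0.147 tip [0.3875 0.3638] lat -0.0094 c [0.3904 0.329 ]
  pot px [264. 189.] [293. 224.]
  pot rim c [0.5069 0.0379] r 0.0425 8
  fixed r [0.5066 0.0385]
D handle n 277 c [0.385  0.2269] dir 88.3 ext -0.0624 0.0572
  steel n 208 far 0.1385 tip [0.392  0.3652] lat -0.0086 c [0.3879 0.3339]
  pot px [288. 230.] [318. 266.]
  pot rim c [0.5051 0.037 ] r 0.0398 8
  fixed r [0.5043 0.0395]
```

```bash
python3 - <<'E'
from plan import *
plan([((520,262,285),38,3),((387.3,245,150),88.5,7),((387.3,245,60),88.5,3),((387.3,245,3),88.5,3)])
E
```

```text
[-22.5, -12.4, -4.3] [0.01, -0.12, -2.74]
[-21.9, -13.5, -4.2] [0.01, -0.12, -2.74]
[-21.2, -14.5, -4.2] [0.01, -0.12, -2.74]
--
[-16.4, -9.8, 19.3] [-0.0, 0.0, -7.21]
[-15.1, -11.7, 19.3] [-0.0, 0.0, -7.21]
[-13.5, -13.5, 19.3] [-0.0, 0.0, -7.21]
[-11.7, -15.1, 19.3] [-0.0, 0.0, -7.21]
[-9.7, -16.5, 19.3] [-0.0, 0.0, -7.21]
[-7.5, -17.6, 19.3] [-0.0, 0.0, -7.21]
[-5.3, -18.4, 19.3] [-0.0, 0.0, -7.21]
--
[-0.0, 0.0, 30.0] [-0.0, -0.0, -0.0]
[-0.0, 0.0, 30.0] [-0.0, -0.0, 0.0]
[-0.0, 0.0, 30.0] [-0.0, -0.0, -0.0]
--
[-0.0, -0.0, 19.0] [0.0, -0.0, -0.0]
[-0.0, -0.0, 19.0] [0.0, -0.0, 0.0]
[-0.0, -0.0, 19.0] [0.0, -0.0, -0.0]
--
```

jog_arm:
  rows:
    - {"fingers":50,"x":-22.5,"y":-12.4,"z":-4.3,"ax":0,"ay":0,"az":-2.7}
    - {"fingers":50,"x":-21.9,"y":-13.5,"z":-4.2,"ax":0,"ay":0,"az":-2.8}
    - {"fingers":50,"x":-21.2,"y":-14.5,"z":-4.2,"ax":0,"ay":0,"az":-2.8}
    - {"fingers":50,"x":-16.4,"y":-9.8,"z":19.3,"ax":0,"ay":0,"az":-7.2}
    - {"fingers":50,"x":-15.1,"y":-11.7,"z":19.3,"ax":0,"ay":0,"az":-7.2}
    - {"fingers":50,"x":-13.5,"y":-13.5,"z":19.3,"ax":0,"ay":0,"az":-7.2}
    - {"fingers":50,"x":-11.7,"y":-15.1,"z":19.3,"ax":0,"ay":0,"az":-7.2}
    - {"fingers":50,"x":-9.7,"y":-16.5,"z":19.3,"ax":0,"ay":0,"az":-7.2}

```text
t: 7.5
eef_pos: [0.4218, 0.2491, 0.1839]
tool_rot: [0.0, 0.796, 0.605, -0.001]
contact_force: [-0.1, 0.2, 0.5]
gripper_width: 0.587
grasp_force: 0.0
```

jog_arm:
  rows:
    - {"fingers":50,"x":-7.5,"y":-17.6,"z":19.3,"ax":0,"ay":0,"az":-7.2}
    - {"fingers":50,"x":-5.3,"y":-18.4,"z":19.3,"ax":0,"ay":0,"az":-7.2}
    - {"fingers":50,"x":0,"y":0,"z":30,"ax":0,"ay":0,"az":0}
    - {"fingers":50,"x":0,"y":0,"z":30,"ax":0,"ay":0,"az":0}
    - {"fingers":50,"x":0,"y":0,"z":20,"ax":0,"ay":0,"az":0}
    - {"fingers":50,"x":0,"y":0,"z":0,"ax":0,"ay":0,"az":0}
    - {"fingers":50,"x":0,"y":0,"z":0,"ax":0,"ay":0,"az":0}
    - {"fingers":50,"x":0,"y":0,"z":0,"ax":0,"ay":0,"az":0}

```text
t: 8.3
eef_pos: [0.3859, 0.2453, 0.0677]
tool_rot: [0.0, 0.716, 0.698, 0.001]
contact_force: [0.7, -0.5, 0.5]
gripper_width: 0.588
grasp_force: 0.0
```

```bash
python3 - <<'E'
from plan import *; import pickle
p,R,o=pose(); print(p,o["q"],o["t"],R.as_matrix().round(3).tolist())
w=cam("wrist"); save(w,'w3.png');pickle.dump(w,open('w3.pkl','wb'))
print(proj(w,[[.3866,.221,.014],[.3884,.279,.014],[.3904,.364,.007]]))
plan([((387.3,245,3),88.5,3)])
E
```

```text
[385.88276443 245.30539035  67.70309863] [-1.00080705  0.39044189  0.35794248  2.21685165 -0.24993944  0.56977501
 -0.48224018] 8.3 [[0.026, 1.0, 0.001], [1.0, -0.026, 0.001], [0.001, 0.001, -1.0]]
[[284.39430275 257.13959944]
 [284.83307111 179.62059589]
 [284.51689802  42.83044213]]
[-0.2, 0.4, 21.6] [0.03, -0.03, 0.01]
[-0.2, 0.4, 21.6] [0.03, -0.03, 0.01]
[-0.2, 0.4, 21.6] [0.03, -0.03, 0.01]
--
```

View pics/w3.png

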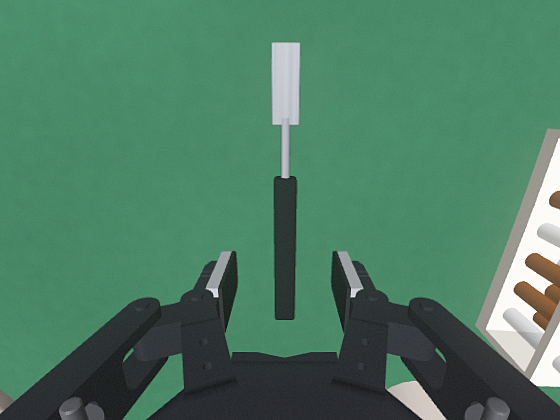

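The wrist view shows the spatula centred between the pads, with the tip at (286,43) and the handle front at (285,178), all on prediction. I'll descend and grip.

jog_arm:
  rows:
    - {"fingers":50,"x":0,"y":0.6,"z":22,"ax":0,"ay":0,"az":0}
    - {"fingers":50,"x":0,"y":0.5,"z":22,"ax":0,"ay":0,"az":0}
    - {"fingers":50,"x":0,"y":0,"z":20.5,"ax":0,"ay":0,"az":0}
    - {"fingers":50,"x":0,"y":0,"z":0,"ax":0,"ay":0,"az":0}
    - {"fingers":50,"x":0,"y":0,"z":0,"ax":0,"ay":0,"az":0}
    - {"fingers":6,"x":0,"y":0,"z":0,"ax":0,"ay":0,"az":0}
    - {"fingers":6,"x":0,"y":0,"z":0,"ax":0,"ay":0,"az":0}
    - {"fingers":6,"x":0,"y":0,"z":0,"ax":0,"ay":0,"az":0}
  force: 50

```text
t: 9.15
eef_pos: [0.3871, 0.2457, 0.0036]
tool_rot: [-0.0, 0.716, 0.698, 0.001]
contact_force: [-1.3, -0.6, 7.0]
gripper_width: 0.166
grasp_force: 48.9
```

jog_arm:
  rows:
    - {"fingers":6,"x":0,"y":0,"z":0,"ax":0,"ay":0,"az":0}
    - {"fingers":6,"x":0,"y":0,"z":0,"ax":0,"ay":0,"az":0}
    - {"fingers":6,"x":0,"y":0,"z":0,"ax":0,"ay":0,"az":0}
    - {"fingers":6,"x":0,"y":0,"z":0,"ax":0,"ay":0,"az":0}
    - {"fingers":6,"x":0,"y":0,"z":-10,"ax":0,"ay":0,"az":0}
    - {"fingers":6,"x":0,"y":0,"z":-20,"ax":0,"ay":0,"az":0}
    - {"fingers":6,"x":0,"y":0,"z":-30,"ax":0,"ay":0,"az":0}
    - {"fingers":6,"x":0,"y":0,"z":-30,"ax":0,"ay":0,"az":0}

```text
t: 9.95
eef_pos: [0.3862, 0.2447, 0.0938]
tool_rot: [0.0, 0.716, 0.698, -0.0]
contact_force: [0.5, -0.1, -1.3]
gripper_width: 0.168
grasp_force: 49.2
```

jog_arm:
  rows:
    - {"fingers":6,"x":0,"y":0,"z":-30,"ax":0,"ay":0,"az":0}
    - {"fingers":6,"x":0,"y":0,"z":-30,"ax":0,"ay":0,"az":0}
    - {"fingers":6,"x":0,"y":0,"z":-20,"ax":0,"ay":0,"az":0}
    - {"fingers":6,"x":0,"y":0,"z":0,"ax":0,"ay":0,"az":0}
    - {"fingers":6,"x":0,"y":0,"z":0,"ax":0,"ay":0,"az":0}
    - {"fingers":6,"x":0,"y":0,"z":0,"ax":0,"ay":0,"az":0}
    - {"fingers":6,"x":0,"y":0,"z":0,"ax":0,"ay":0,"az":0}
    - {"fingers":6,"x":0,"y":0,"z":0,"ax":0,"ay":0,"az":0}

```text
t: 10.75
eef_pos: [0.3861, 0.2446, 0.1716]
tool_rot: [0.0, 0.716, 0.698, -0.001]
contact_force: [0.6, -0.2, -0.2]
gripper_width: 0.173
grasp_force: 49.3
```

```bash
cat > held.py <<'E'
from plan import *; import sys
p,R,o=pose(); print(p.round(1),o["q"].round(2),o["t"],R.as_matrix().round(3).tolist(),o["grasp_force"])
w=cam("wrist"); save(w,sys.argv[1])
m=((w[0].astype(int)[...,1]-w[0].astype(int)[...,0])<20)&(w[0].max(2)>100); m[170:]=0; m[:,:240]=0; m[:,330:]=0
ys,xs=np.nonzero(m); print("blade px",len(ys),ys.min(),ys.max(),xs[ys<ys.min()+6].mean(),xs[ys>ys.max()-6].mean())
tp=[xs[ys<ys.min()+6].mean(),ys.min()]
# expected tip in tool frame: x=+119, y=0, z=-3-... (blade 7 above underside; TCP 3 above bench)
T=p+R.apply([119,0,-4]); print("exp px",proj(w,T/1000),"got",tp)
oo,r=ray(w,[tp]); # ray meets tool plane y=0? use spatula length: intersect at tool x=119
ot=R.inv().apply(oo*1000-p); rt=R.inv().apply(r[0]); k=(119-ot[0])/rt[0]; print("tip tool-frame if x=119:",ot+k*rt)
E
python3 held.py w4.png
```

```text
[386.1 244.6 171.6] [-1.1   0.2   0.45  2.14 -0.12  0.82 -0.6 ] 10.75 [[0.026, 1.0, -0.001], [1.0, -0.026, -0.001], [-0.001, -0.001, -1.0]] 49.291725754737854
blade px 5566 9 169 284.0817120622568 283.7391304347826
exp px [[281.32882631   7.10616091]] got [np.float64(284.0817120622568), np.int64(9)]
tip tool-frame if x=119: [119.           1.12899128  -1.63548943]
```

```bash
cat > tilt.py <<'E'
from plan import *
def tilted(yaw,pitch):
    c,s=np.cos(np.radians(yaw)),np.sin(np.radians(yaw)); a,b=np.cos(np.radians(pitch)),np.sin(np.radians(pitch))
    x=np.array([a*c,a*s,-b]); y=np.array([s,-c,0]); return Ro.from_matrix(np.c_[x,y,np.cross(x,y)])
TIP=np.array([119,0.5,-3])
E
python3 - <<'E'
from tilt import *
R=tilted(90,45); t=np.array([505,49,95])-R.apply(TIP); print(t)
plan([(t,R,14)])
E
```

```text
[504.5        -37.2670273  177.02438662]
[-19.9, 9.0, -0.4] [-0.05, -3.21, -0.1]
[-19.9, 8.9, 0.8] [-0.05, -3.21, -0.1]
[-19.9, 8.9, 1.9] [-0.05, -3.21, -0.1]
[-19.7, 8.9, 3.0] [-0.05, -3.21, -0.1]
[-19.6, 8.8, 4.1] [-0.05, -3.21, -0.1]
[-19.3, 8.8, 5.2] [-0.05, -3.21, -0.1]
[-19.0, 8.8, 6.3] [-0.05, -3.21, -0.1]
[-18.6, 8.7, 7.3] [-0.05, -3.21, -0.1]
[-18.2, 8.7, 8.4] [-0.05, -3.21, -0.1]
[-17.7, 8.6, 9.4] [-0.05, -3.21, -0.1]
[-17.2, 8.6, 10.4] [-0.05, -3.21, -0.1]
[-16.6, 8.6, 11.3] [-0.05, -3.21, -0.1]
[-15.9, 8.5, 12.3] [-0.05, -3.21, -0.1]
[-15.3, 8.5, 13.1] [-0.05, -3.21, -0.1]
--
```

jog_arm:
  rows:
    - {"fingers":6,"x":-19.9,"y":9,"z":-0.4,"ax":0,"ay":-3.2,"az":-0.1}
    - {"fingers":6,"x":-19.9,"y":8.9,"z":0.8,"ax":0,"ay":-3.2,"az":-0.1}
    - {"fingers":6,"x":-19.9,"y":8.9,"z":1.9,"ax":0,"ay":-3.2,"az":-0.1}
    - {"fingers":6,"x":-19.7,"y":8.9,"z":3,"ax":0,"ay":-3.2,"az":-0.1}
    - {"fingers":6,"x":-19.6,"y":8.8,"z":4.1,"ax":0,"ay":-3.2,"az":-0.1}
    - {"fingers":6,"x":-19.3,"y":8.8,"z":5.2,"ax":0,"ay":-3.2,"az":-0.1}
    - {"fingers":6,"x":-19,"y":8.8,"z":6.3,"ax":0,"ay":-3.2,"az":-0.1}
    - {"fingers":6,"x":-18.6,"y":8.7,"z":7.3,"ax":0,"ay":-3.2,"az":-0.1}

```text
t: 11.6
eef_pos: [0.4545, 0.0833, 0.1748]
tool_rot: [0.155, 0.693, 0.685, -0.16]
contact_force: [0.0, -0.4, -1.0]
gripper_width: 0.168
grasp_force: 49.3
```

jog_arm:
  rows:
    - {"fingers":6,"x":-18.2,"y":8.7,"z":8.4,"ax":0,"ay":-3.2,"az":-0.1}
    - {"fingers":6,"x":-17.7,"y":8.6,"z":9.4,"ax":0,"ay":-3.2,"az":-0.1}
    - {"fingers":6,"x":-17.2,"y":8.6,"z":10.4,"ax":0,"ay":-3.2,"az":-0.1}
    - {"fingers":6,"x":-16.6,"y":8.6,"z":11.3,"ax":0,"ay":-3.2,"az":-0.1}
    - {"fingers":6,"x":-15.9,"y":8.5,"z":12.3,"ax":0,"ay":-3.2,"az":-0.1}
    - {"fingers":6,"x":-15.3,"y":8.5,"z":13.1,"ax":0,"ay":-3.2,"az":-0.1}
    - {"fingers":6,"x":0,"y":0,"z":0,"ax":0,"ay":0,"az":0}
    - {"fingers":6,"x":0,"y":0,"z":0,"ax":0,"ay":0,"az":0}

```text
t: 12.4
eef_pos: [0.5044, -0.0367, 0.1761]
tool_rot: [0.266, 0.654, 0.654, -0.273]
contact_force: [-0.9, 0.5, -0.6]
gripper_width: 0.168
grasp_force: 49.3
```

```bash
python3 - <<'E'
from tilt import *; import pickle
p,R,o=pose(); print(p.round(1),o["q"].round(2),o["t"],R.as_matrix().round(3).tolist(),o["grasp_force"],"tip",p+R.apply(TIP))
s=cam("scene"); d=cam("side"); w=cam("wrist")
T=(p+R.apply(TIP))/1000
print("tip px",proj(s,[T]),proj(d,[T]),proj(w,[T]),"pot",proj(s,[[.505,.039,.06]]),proj(d,[[.505,.039,.06]]))
a=np.zeros((600,800,3),np.uint8)
a[:300,:400]=cv2.resize(s[0][135:255,200:360],(400,300))
a[:300,400:]=cv2.resize(d[0][180:300,220:380],(400,300))
a[300:,:400]=cv2.resize(w[0],(400,300))
cv2.imwrite('pics/mix2.png',a[:,:,::-1])
Rt=tilted(90,45); t=np.array([505,49,95])-Rt.apply(TIP)
plan([(t-[0,0,33],Rt,3),(t-[0,0,66],Rt,4)])
E
```

```text
[504.4 -36.7 176.1] [-1.01  0.56  0.7   2.03  0.45  1.02 -0.64] 12.4 [[-0.004, 1.0, -0.01], [0.71, -0.004, -0.704], [-0.704, -0.01, -0.71]] 49.28556025028229 tip [504.46139392  49.90387031  94.37681442]
tip px [[279.3317206  191.80236211]] [[303.09137485 234.25118065]] [[282.37352726   9.76781661]] pot [[278.02476046 201.17000966]] [[302.91176221 240.54681402]]
[7.4, 0.1, 8.0] [-0.16, -0.1, 0.08]
[7.4, 0.0, 7.9] [-0.16, -0.1, 0.08]
[7.4, -0.0, 7.9] [-0.16, -0.1, 0.08]
--
[5.8, 0.0, 5.8] [0.0, 0.0, 0.0]
[5.8, 0.0, 5.8] [0.0, 0.0, 0.0]
[5.8, 0.0, 5.8] [0.0, 0.0, 0.0]
[5.8, 0.0, 5.8] [0.0, -0.0, 0.0]
--
```

View pics/mix2.png

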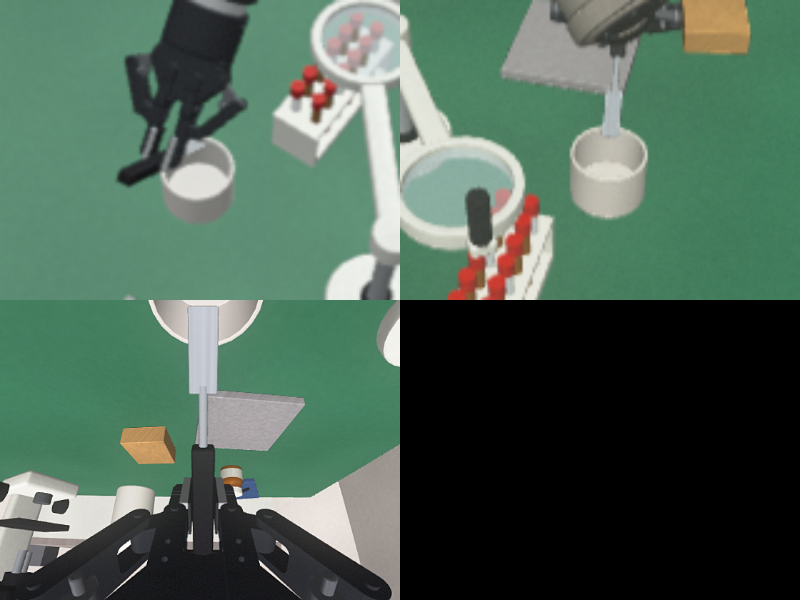

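The side view shows the blade tip at about (304,234) directly over the pot mouth at (303,240), as computed. I'll dip now, dwell, and lift.

jog_arm:
  rows:
    - {"fingers":6,"x":7.4,"y":0,"z":8,"ax":0,"ay":0,"az":0}
    - {"fingers":6,"x":7.4,"y":0,"z":8,"ax":0,"ay":0,"az":0}
    - {"fingers":6,"x":7.4,"y":0,"z":8,"ax":0,"ay":0,"az":0}
    - {"fingers":6,"x":5.8,"y":0,"z":5.8,"ax":0,"ay":0,"az":0}
    - {"fingers":6,"x":5.8,"y":0,"z":5.8,"ax":0,"ay":0,"az":0}
    - {"fingers":6,"x":5.8,"y":0,"z":5.8,"ax":0,"ay":0,"az":0}
    - {"fingers":6,"x":5.8,"y":0,"z":5.8,"ax":0,"ay":0,"az":0}
    - {"fingers":6,"x":0,"y":0,"z":0,"ax":0,"ay":0,"az":0}

```text
t: 13.35
eef_pos: [0.5036, -0.0381, 0.1101]
tool_rot: [0.266, 0.653, 0.654, -0.274]
contact_force: [0.1, 0.1, -0.3]
gripper_width: 0.167
grasp_force: 49.3
```

jog_arm:
  rows:
    - {"fingers":6,"x":0,"y":0,"z":0,"ax":0,"ay":0,"az":0}
    - {"fingers":6,"x":0,"y":0,"z":0,"ax":0,"ay":0,"az":0}
    - {"fingers":6,"x":0,"y":0,"z":0,"ax":0,"ay":0,"az":0}
    - {"fingers":6,"x":0,"y":0,"z":0,"ax":0,"ay":0,"az":0}
    - {"fingers":6,"x":0,"y":0,"z":0,"ax":0,"ay":0,"az":0}
    - {"fingers":6,"x":0,"y":0,"z":0,"ax":0,"ay":0,"az":0}
    - {"fingers":6,"x":0,"y":0,"z":0,"ax":0,"ay":0,"az":0}
    - {"fingers":6,"x":0,"y":0,"z":0,"ax":0,"ay":0,"az":0}

```text
t: 14.15
eef_pos: [0.504, -0.038, 0.1111]
tool_rot: [0.266, 0.654, 0.654, -0.273]
contact_force: [0.3, 0.4, -0.7]
gripper_width: 0.171
grasp_force: 49.3
```

```bash
python3 - <<'E'
from tilt import *
p,R,o=pose(); print("tip",p+R.apply(TIP),o["contact_force"],o["grasp_force"])
# slab: corners from the first clear view of it, S1 at z=.015
import pickle
S=pickle.load(open('s1.pkl','rb')); hsv=cv2.cvtColor(S[0],cv2.COLOR_RGB2HSV)
m=((hsv[...,1]<40)&(hsv[...,2]>70)&(hsv[...,2]<200)).astype(np.uint8); m[:240]=0;m[340:]=0;m[:,:205]=0;m[:,310:]=0
c=max(cv2.findContours(m,0,1)[0],key=cv2.contourArea); r=cv2.minAreaRect(np.float32(plane(S,c.reshape(-1,2),.015)[:,:2]*1000)); print("slab",r)
# box, top
p_=S[0].astype(int); m=((p_[...,0]-p_[...,2])>40).astype(np.uint8); m[:240]=0;m[330:]=0;m[:,:150]=0;m[:,215:]=0
c=max(cv2.findContours(m,0,1)[0],key=cv2.contourArea); print("box",cv2.minAreaRect(np.float32(plane(S,c.reshape(-1,2),.035)[:,:2]*1000)))
E
```

```text
tip [504.08600907  48.58006017  29.3603073 ] [ 0.34079142  0.43911047 -0.67426434] 49.2975640296936
slab ((573.9453125, -206.64431762695312), (161.41355895996094, 161.659423828125), 83.88062286376953)
box ((395.61944580078125, -273.13470458984375), (86.53244018554688, 101.4113540649414), 5.022225379943848)
```

```bash
python3 - <<'E'
from tilt import *
p,R,_=pose(); Rt=down(86); t=np.array([553,-143,0])-Rt.apply(TIP); t[2]=0; print(t)
plan([(p+[0,0,75],R,4),(t+[0,0,120],Rt,12)])
E
```

```text
[ 544.2001976  -261.67524374    0.        ]
[-13.2, -0.2, -13.3] [0.0, 0.0, 0.0]
[-13.2, -0.2, -13.3] [0.0, 0.0, 0.0]
[-13.2, -0.2, -13.3] [0.0, 0.0, 0.0]
[-13.2, -0.2, -13.3] [0.0, 0.0, 0.0]
--
[-9.4, 3.5, 17.0] [0.08, 3.73, 0.32]
[-10.4, 3.5, 16.4] [0.08, 3.73, 0.32]
[-11.5, 3.6, 15.6] [0.08, 3.73, 0.32]
[-12.4, 3.7, 14.9] [0.08, 3.73, 0.32]
[-13.3, 3.8, 14.0] [0.08, 3.73, 0.32]
[-14.2, 3.9, 13.1] [0.08, 3.73, 0.32]
[-15.0, 4.0, 12.2] [0.08, 3.73, 0.32]
[-15.7, 4.1, 11.1] [0.08, 3.73, 0.32]
[-16.4, 4.2, 10.1] [0.08, 3.73, 0.32]
[-17.0, 4.3, 9.0] [0.08, 3.73, 0.32]
[-17.5, 4.4, 7.9] [0.08, 3.73, 0.32]
[-18.0, 4.5, 6.7] [0.08, 3.73, 0.32]
--
```

jog_arm:
  rows:
    - {"fingers":6,"x":-13.2,"y":-0.2,"z":-13.3,"ax":0,"ay":0,"az":0}
    - {"fingers":6,"x":-13.2,"y":-0.2,"z":-13.3,"ax":0,"ay":0,"az":0}
    - {"fingers":6,"x":-13.2,"y":-0.2,"z":-13.3,"ax":0,"ay":0,"az":0}
    - {"fingers":6,"x":-13.2,"y":-0.2,"z":-13.3,"ax":0,"ay":0,"az":0}
    - {"fingers":6,"x":-9.4,"y":3.5,"z":17,"ax":0.1,"ay":3.7,"az":0.3}
    - {"fingers":6,"x":-10.4,"y":3.5,"z":16.4,"ax":0.1,"ay":3.7,"az":0.3}
    - {"fingers":6,"x":-11.5,"y":3.6,"z":15.6,"ax":0.1,"ay":3.7,"az":0.3}
    - {"fingers":6,"x":-12.4,"y":3.7,"z":14.9,"ax":0.1,"ay":3.7,"az":0.3}

```text
t: 14.95
eef_pos: [0.5173, -0.1132, 0.1641]
tool_rot: [0.179, 0.691, 0.675, -0.185]
contact_force: [0.1, -0.8, -0.8]
gripper_width: 0.166
grasp_force: 49.3
```

jog_arm:
  rows:
    - {"fingers":6,"x":-13.3,"y":3.8,"z":14,"ax":0.1,"ay":3.7,"az":0.3}
    - {"fingers":6,"x":-14.2,"y":3.9,"z":13.1,"ax":0.1,"ay":3.7,"az":0.3}
    - {"fingers":6,"x":-15,"y":4,"z":12.2,"ax":0.1,"ay":3.7,"az":0.3}
    - {"fingers":6,"x":-15.7,"y":4.1,"z":11.1,"ax":0.1,"ay":3.7,"az":0.3}
    - {"fingers":6,"x":-16.4,"y":4.2,"z":10.1,"ax":0.1,"ay":3.7,"az":0.3}
    - {"fingers":6,"x":-17,"y":4.3,"z":9,"ax":0,"ay":3.7,"az":0.3}
    - {"fingers":6,"x":-17.5,"y":4.4,"z":7.9,"ax":0,"ay":3.8,"az":0.3}
    - {"fingers":6,"x":-18,"y":4.5,"z":6.7,"ax":0,"ay":3.8,"az":0.3}

```text
t: 15.75
eef_pos: [0.5437, -0.2626, 0.1203]
tool_rot: [0.001, 0.731, 0.683, 0.0]
contact_force: [0.1, 0.4, -0.4]
gripper_width: 0.169
grasp_force: 49.3
```

jog_arm:
  rows:
    - {"fingers":6,"x":0,"y":0,"z":0,"ax":0,"ay":0,"az":0}
    - {"fingers":6,"x":0,"y":0,"z":0,"ax":0,"ay":0,"az":0}
    - {"fingers":6,"x":0,"y":0,"z":0,"ax":0,"ay":0,"az":0}
    - {"fingers":6,"x":0,"y":0,"z":0,"ax":0,"ay":0,"az":0}
    - {"fingers":6,"x":0,"y":0,"z":0,"ax":0,"ay":0,"az":0}
    - {"fingers":6,"x":0,"y":0,"z":0,"ax":0,"ay":0,"az":0}
    - {"fingers":6,"x":0,"y":0,"z":0,"ax":0,"ay":0,"az":0}
    - {"fingers":6,"x":0,"y":0,"z":0,"ax":0,"ay":0,"az":0}

```text
t: 16.55
eef_pos: [0.544, -0.2615, 0.1205]
tool_rot: [0.002, 0.73, 0.683, -0.001]
contact_force: [-0.1, 0.9, -1.2]
gripper_width: 0.173
grasp_force: 49.3
```

```bash
python3 held.py w5.png; python3 - <<'E'
from tilt import *
plan([(np.array([544.2,-261.7,70]),down(86),3),((544.2,-261.7,18.8),down(86),4)])
E
```

```text
[ 544.  -261.5  120.5] [ 0.08  0.5   0.36  1.85 -0.23  0.83  0.48] 16.55 [[0.067, 0.998, 0.001], [0.998, -0.067, -0.004], [-0.004, 0.001, -1.0]] 49.27694499492645
blade px 13642 8 169 284.0830039525692 284.5
exp px [[281.29756307   7.25650467]] got [np.float64(284.0830039525692), np.int64(8)]
tip tool-frame if x=119: [119.           1.14274232  -3.07861709]
[0.0, 0.1, 16.8] [0.01, 0.07, 0.05]
[-0.0, 0.1, 16.8] [0.01, 0.07, 0.05]
[-0.0, 0.1, 16.8] [0.01, 0.07, 0.05]
--
[0.0, 0.0, 12.8] [-0.0, 0.0, -0.0]
[0.0, 0.0, 12.8] [-0.0, 0.0, -0.0]
[0.0, 0.0, 12.8] [-0.0, 0.0, -0.0]
[0.0, 0.0, 12.8] [-0.0, 0.0, 0.0]
--
```

Still gripped as expected. I'll lower it onto the slab and check the force before releasing.

jog_arm:
  rows:
    - {"fingers":6,"x":0,"y":0,"z":17,"ax":0,"ay":0.2,"az":0}
    - {"fingers":6,"x":0,"y":0,"z":17,"ax":0,"ay":0,"az":0}
    - {"fingers":6,"x":0,"y":0,"z":17,"ax":0,"ay":0,"az":0}
    - {"fingers":6,"x":0,"y":0,"z":17,"ax":0,"ay":0,"az":0}
    - {"fingers":6,"x":0,"y":0,"z":14,"ax":0,"ay":0,"az":0}
    - {"fingers":6,"x":0,"y":0,"z":12,"ax":0,"ay":0,"az":0}
    - {"fingers":6,"x":0,"y":0,"z":7.5,"ax":0,"ay":0,"az":0}
    - {"fingers":6,"x":0,"y":0,"z":0,"ax":0,"ay":0,"az":0}

```text
t: 17.4
eef_pos: [0.5441, -0.2621, 0.0191]
tool_rot: [0.0, 0.731, 0.683, 0.0]
contact_force: [0.1, -0.5, -0.8]
gripper_width: 0.168
grasp_force: 49.3
```

jog_arm:
  rows:
    - {"fingers":6,"x":0,"y":0,"z":0,"ax":0,"ay":0,"az":0}
    - {"fingers":6,"x":0,"y":0,"z":0,"ax":0,"ay":0,"az":0}
    - {"fingers":6,"x":0,"y":0,"z":0,"ax":0,"ay":0,"az":0}
    - {"fingers":6,"x":0,"y":0,"z":0,"ax":0,"ay":0,"az":0}
    - {"fingers":6,"x":0,"y":0,"z":0,"ax":0,"ay":0,"az":0}
    - {"fingers":6,"x":0,"y":0,"z":0,"ax":0,"ay":0,"az":0}
    - {"fingers":6,"x":0,"y":0,"z":0,"ax":0,"ay":0,"az":0}
    - {"fingers":6,"x":0,"y":0,"z":0,"ax":0,"ay":0,"az":0}

```text
t: 18.2
eef_pos: [0.544, -0.2618, 0.0189]
tool_rot: [0.0, 0.731, 0.683, 0.0]
contact_force: [-0.6, 0.1, -0.5]
gripper_width: 0.17
grasp_force: 49.3
```

jog_arm:
  rows:
    - {"fingers":6,"x":0,"y":0,"z":0.8,"ax":0,"ay":0,"az":0}
    - {"fingers":6,"x":0,"y":0,"z":0,"ax":0,"ay":0,"az":0}
    - {"fingers":40,"x":0,"y":0,"z":0,"ax":0,"ay":0,"az":0}
    - {"fingers":40,"x":0,"y":0,"z":0,"ax":0,"ay":0,"az":0}
    - {"fingers":40,"x":0,"y":0,"z":0,"ax":0,"ay":0,"az":0}
    - {"fingers":40,"x":0,"y":0,"z":0,"ax":0,"ay":0,"az":0}
    - {"fingers":40,"x":0,"y":0,"z":-10,"ax":0,"ay":0,"az":0}
    - {"fingers":40,"x":0,"y":0,"z":-20,"ax":0,"ay":0,"az":0}

```text
t: 19.0
eef_pos: [0.5428, -0.2613, 0.0476]
tool_rot: [-0.001, 0.731, 0.683, -0.0]
contact_force: [-0.3, 0.2, -0.1]
gripper_width: 0.468
grasp_force: 0.0
```

jog_arm:
  rows:
    - {"fingers":40,"x":0,"y":0,"z":-30,"ax":0,"ay":0,"az":0}
    - {"fingers":40,"x":0,"y":0,"z":-40,"ax":0,"ay":0,"az":0}
    - {"fingers":40,"x":0,"y":0,"z":-40,"ax":0,"ay":0,"az":0}
    - {"fingers":40,"x":0,"y":0,"z":-40,"ax":0,"ay":0,"az":0}
    - {"fingers":50,"x":0,"y":0,"z":-40,"ax":0,"ay":0,"az":0}
    - {"fingers":50,"x":0,"y":0,"z":-40,"ax":0,"ay":0,"az":0}
    - {"fingers":50,"x":0,"y":0,"z":0,"ax":0,"ay":0,"az":0}
    - {"fingers":50,"x":0,"y":0,"z":0,"ax":0,"ay":0,"az":0}

```text
t: 19.8
eef_pos: [0.544, -0.262, 0.2796]
tool_rot: [0.001, 0.731, 0.683, 0.001]
contact_force: [-0.1, 0.7, -0.7]
gripper_width: 0.586
grasp_force: 0.0
```

```bash
python3 - <<'E'
from tilt import *; import pickle
p,R,o=pose(); print(p.round(1),o["t"],o["q"].round(2))
s=cam("scene"); d=cam("side"); w=cam("wrist")
for n,c in(("s2",s),("d2",d),("w6",w)): pickle.dump(c,open(n+'.pkl','wb'))
for z in (22,): print("tip px",[proj(c,[[.553,-.143,.022]]).round(1).tolist() for c in(s,d,w)])
for c in(s,d): print("grip pred",proj(c,[[.594,.2630,.2],[.594,.263,.225]]).round(1).tolist())
a=np.zeros((600,800,3),np.uint8)
a[:300,:400]=cv2.resize(s[0][90:330,150:470],(400,300))
a[:300,400:]=cv2.resize(d[0][150:390,200:520],(400,300))
a[300:,:400]=cv2.resize(w[0],(400,300))
a[300:,400:]=cv2.resize(s[0][235:335,195:328],(400,300),interpolation=2)
cv2.imwrite('pics/mix3.png',a[:,:,::-1])
E
```

```text
[ 544.  -262.   279.6] 19.8 [ 0.02  0.33  0.42  1.7  -0.15  1.14  0.41]
tip px [[[262.0, 266.8]], [[293.1, 206.9]], [[285.0, 77.9]]]
grip pred [[344.0, 125.7], [344.9, 119.5]]
grip pred [[251.0, 265.1], [250.3, 256.8]]
```

View pics/mix3.png

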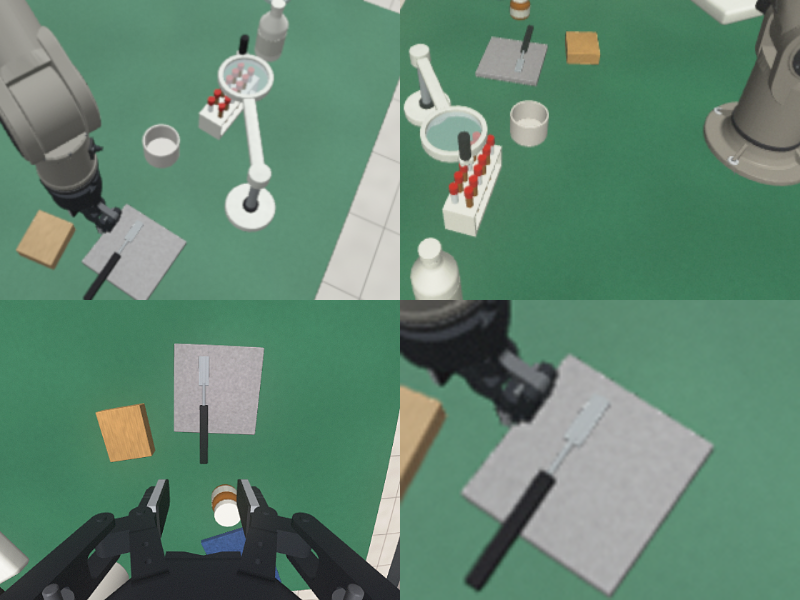

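The spatula lies flat on the slab with its tip at wrist (285.5,78), matching the predicted (553,-143). The lens is still over the rack and the pot and box are unmoved, so I'll return to the grip.

```bash
python3 - <<'E'
from tilt import *
plan([((594,262.8,275),29.8,16)])
E
```

```text
[32.9, 1.0, 0.1] [-0.01, 0.0, 3.52]
[32.9, -1.0, 0.1] [-0.01, 0.0, 3.52]
[32.8, -3.1, 0.1] [-0.01, 0.0, 3.52]
[32.5, -5.1, 0.1] [-0.01, 0.0, 3.52]
[32.1, -7.1, 0.1] [-0.01, 0.0, 3.52]
[31.6, -9.0, 0.1] [-0.01, 0.0, 3.52]
[31.0, -10.9, 0.1] [-0.01, 0.0, 3.52]
[30.3, -12.8, 0.1] [-0.01, 0.0, 3.52]
[29.5, -14.7, 0.1] [-0.01, 0.0, 3.52]
[28.5, -16.5, 0.1] [-0.01, 0.0, 3.52]
[27.4, -18.2, 0.1] [-0.01, 0.0, 3.52]
[26.3, -19.8, 0.1] [-0.01, 0.0, 3.52]
[25.0, -21.4, 0.1] [-0.01, 0.0, 3.52]
[23.6, -22.9, 0.1] [-0.01, 0.0, 3.52]
[22.2, -24.3, 0.1] [-0.01, 0.0, 3.52]
[20.7, -25.6, 0.1] [-0.01, 0.0, 3.52]
--
```

jog_arm:
  rows:
    - {"fingers":50,"x":32.9,"y":1,"z":0,"ax":0,"ay":0,"az":3.5}
    - {"fingers":50,"x":32.9,"y":-1,"z":0,"ax":0,"ay":0,"az":3.5}
    - {"fingers":50,"x":32.8,"y":-3.1,"z":0,"ax":0,"ay":0,"az":3.5}
    - {"fingers":50,"x":32.5,"y":-5.1,"z":0,"ax":0,"ay":0,"az":3.5}
    - {"fingers":50,"x":32.1,"y":-7.1,"z":0,"ax":0,"ay":0,"az":3.5}
    - {"fingers":50,"x":31.6,"y":-9,"z":0,"ax":0,"ay":0,"az":3.5}
    - {"fingers":50,"x":31,"y":-10.9,"z":0,"ax":0,"ay":0,"az":3.5}
    - {"fingers":50,"x":30.3,"y":-12.8,"z":0,"ax":0,"ay":0,"az":3.5}

```text
t: 20.75
eef_pos: [0.5682, 0.0015, 0.2767]
tool_rot: [-0.0, 0.875, 0.485, -0.001]
contact_force: [1.3, 0.4, 0.8]
gripper_width: 0.584
grasp_force: 0.0
```

jog_arm:
  rows:
    - {"fingers":50,"x":29.5,"y":-14.7,"z":0,"ax":0,"ay":0,"az":3.5}
    - {"fingers":50,"x":28.5,"y":-16.5,"z":0,"ax":0,"ay":0,"az":3.5}
    - {"fingers":50,"x":27.4,"y":-18.2,"z":0,"ax":0,"ay":0,"az":3.5}
    - {"fingers":50,"x":26.3,"y":-19.8,"z":0,"ax":0,"ay":0,"az":3.5}
    - {"fingers":50,"x":25,"y":-21.4,"z":0,"ax":0,"ay":0,"az":3.5}
    - {"fingers":50,"x":23.6,"y":-22.9,"z":0,"ax":0,"ay":0,"az":3.5}
    - {"fingers":50,"x":22.2,"y":-24.3,"z":0,"ax":0,"ay":0,"az":3.5}
    - {"fingers":50,"x":20.7,"y":-25.6,"z":0,"ax":0,"ay":0,"az":3.5}

```text
t: 21.55
eef_pos: [0.5927, 0.2634, 0.2764]
tool_rot: [0.001, 0.966, 0.259, -0.001]
contact_force: [0.5, -0.8, -0.5]
gripper_width: 0.588
grasp_force: 0.0
```

jog_arm:
  rows:
    - {"fingers":50,"x":0,"y":0,"z":0,"ax":0,"ay":0,"az":0}
    - {"fingers":50,"x":0,"y":0,"z":0,"ax":0,"ay":0,"az":0}
    - {"fingers":50,"x":0,"y":0,"z":0,"ax":0,"ay":0,"az":0}
    - {"fingers":50,"x":0,"y":0,"z":0,"ax":0,"ay":0,"az":0}
    - {"fingers":50,"x":0,"y":0,"z":0,"ax":0,"ay":0,"az":0}
    - {"fingers":50,"x":0,"y":0,"z":0,"ax":0,"ay":0,"az":0}
    - {"fingers":50,"x":0,"y":0,"z":0,"ax":0,"ay":0,"az":0}
    - {"fingers":50,"x":0,"y":0,"z":0,"ax":0,"ay":0,"az":0}

```text
t: 22.35
eef_pos: [0.5934, 0.2623, 0.2782]
tool_rot: [0.0, 0.966, 0.26, 0.0]
contact_force: [-0.0, -0.0, -0.2]
gripper_width: 0.585
grasp_force: 0.0
```

```bash
python3 - <<'E'
from tilt import *; import pickle
p,R,o=pose(); print(p.round(1),o["t"],o["q"].round(2))
w=cam("wrist"); pr=proj(w,[[.594,.263,.225],[.594,.263,.17]]); print(pr)
a=w[0].astype(int); m=(a.max(2)<60).astype(np.uint8); n,l,st,ce=cv2.connectedComponentsWithStats(m)
for i in range(1,n):
    if 200<st[i,4]<4000: print(st[i],ce[i].round(1))
plan([((594,262.8,189),29.8,4)])
E
```

```text
[593.4 262.3 278.2] 22.35 [-0.78  0.41  0.38  1.59 -0.16  1.17 -1.42]
[[282.11714032 226.88932848]
 [282.47929038 203.91051112]]
[268 193  26  42 329] [279.5 213. ]
[512 334  48  35 463] [536.3 351.2]
[0.2, -0.0, 22.3] [0.01, -0.01, 0.08]
[0.2, -0.0, 22.3] [0.01, -0.01, 0.08]
[0.2, -0.0, 22.3] [0.01, -0.01, 0.08]
[0.2, -0.0, 22.3] [0.01, -0.01, 0.08]
--
```

jog_arm:
  rows:
    - {"fingers":50,"x":0.5,"y":0,"z":22.3,"ax":0,"ay":0,"az":0}
    - {"fingers":50,"x":0.3,"y":0,"z":22.3,"ax":0,"ay":0,"az":0}
    - {"fingers":50,"x":0,"y":0,"z":22.3,"ax":0,"ay":0,"az":0}
    - {"fingers":50,"x":0,"y":0,"z":22.3,"ax":0,"ay":0,"az":0}
    - {"fingers":50,"x":0,"y":0,"z":0,"ax":0,"ay":0,"az":0}
    - {"fingers":10,"x":0,"y":0,"z":0,"ax":0,"ay":0,"az":0}
    - {"fingers":10,"x":0,"y":0,"z":0,"ax":0,"ay":0,"az":0}
    - {"fingers":10,"x":0,"y":0,"z":0,"ax":0,"ay":0,"az":0}
  force: 30

```text
t: 23.2
eef_pos: [0.594, 0.2653, 0.1906]
tool_rot: [-0.001, 0.965, 0.261, 0.001]
contact_force: [-2.4, 4.3, 0.7]
gripper_width: 0.222
grasp_force: 29.7
```

jog_arm:
  rows:
    - {"fingers":10,"x":0,"y":0,"z":0,"ax":0,"ay":0,"az":0}
    - {"fingers":10,"x":0,"y":0,"z":0,"ax":0,"ay":0,"az":0}
    - {"fingers":10,"x":0,"y":0,"z":0,"ax":0,"ay":0,"az":0}
    - {"fingers":10,"x":0,"y":0,"z":0,"ax":0,"ay":0,"az":0}
    - {"fingers":10,"x":0,"y":0,"z":0,"ax":0,"ay":0,"az":0}
    - {"fingers":10,"x":-5.3,"y":0,"z":0,"ax":0,"ay":0,"az":-1}
    - {"fingers":10,"x":-10.6,"y":0.2,"z":0,"ax":0,"ay":0,"az":-2}
    - {"fingers":10,"x":-15.9,"y":0.4,"z":0,"ax":0,"ay":0,"az":-3}

```text
t: 24.0
eef_pos: [0.5678, 0.2481, 0.1906]
tool_rot: [-0.001, 0.95, 0.312, 0.002]
contact_force: [-1.9, 4.1, 2.5]
gripper_width: 0.227
grasp_force: 29.9
```

jog_arm:
  rows:
    - {"fingers":10,"x":-21.3,"y":0.7,"z":0,"ax":0,"ay":0,"az":-4}
    - {"fingers":10,"x":-21.3,"y":0.7,"z":0,"ax":0,"ay":0,"az":-4}
    - {"fingers":10,"x":-21.3,"y":0.7,"z":0,"ax":0,"ay":0,"az":-4}
    - {"fingers":10,"x":-21.3,"y":0.7,"z":0,"ax":0,"ay":0,"az":-4}
    - {"fingers":10,"x":-21.3,"y":0.7,"z":0,"ax":0,"ay":0,"az":-4}
    - {"fingers":10,"x":-21.3,"y":0.7,"z":0,"ax":0,"ay":0,"az":-4}
    - {"fingers":10,"x":-21.3,"y":0.7,"z":0,"ax":0,"ay":0,"az":-4}
    - {"fingers":10,"x":-21.3,"y":0.7,"z":0,"ax":0,"ay":0,"az":-4}

```text
t: 24.8
eef_pos: [0.4638, 0.1133, 0.1905]
tool_rot: [-0.0, 0.827, 0.562, 0.002]
contact_force: [-0.5, 1.8, 4.6]
gripper_width: 0.227
grasp_force: 30.0
```

```bash
python3 - <<'E'
from tilt import *
p,R,o=pose(); h=np.array([747,-1]); v=p[:2]-h; x=R.as_matrix()[:,0]
print(p,o["q"].round(2),np.hypot(*v),"arm ang",np.degrees(np.arctan2(v[1],-v[0])),"tool x",np.degrees(np.arctan2(x[1],x[0])),o["contact_force"])
E
```

```text
[463.8031003  113.26168467 190.53908648] [-0.6   0.2   0.26  2.07 -0.07  0.87 -0.68] 305.3788083391789 arm ang 21.972637838083756 tool x 68.35737559323641 [-0.50518369  1.79249556  4.62858394]
```

jog_arm:
  rows:
    - {"fingers":10,"x":-21.3,"y":0.7,"z":0,"ax":0,"ay":0,"az":-4}
    - {"fingers":10,"x":-21.3,"y":0.7,"z":0,"ax":0,"ay":0,"az":-4}
    - {"fingers":10,"x":-21.3,"y":0.7,"z":0,"ax":0,"ay":0,"az":-4}
    - {"fingers":10,"x":-21.3,"y":0.7,"z":0,"ax":0,"ay":0,"az":-4}
    - {"fingers":10,"x":-21.3,"y":0.7,"z":0,"ax":0,"ay":0,"az":-4}
    - {"fingers":10,"x":-21.3,"y":0.7,"z":0,"ax":0,"ay":0,"az":-4}
    - {"fingers":10,"x":-21.3,"y":0.7,"z":0,"ax":0,"ay":0,"az":-4}
    - {"fingers":10,"x":-21.3,"y":0.7,"z":0,"ax":0,"ay":0,"az":-4}

```text
t: 25.6
eef_pos: [0.4482, -0.0554, 0.1906]
tool_rot: [0.002, 0.641, 0.768, 0.002]
contact_force: [6.1, 2.9, -2.4]
gripper_width: 0.226
grasp_force: 29.8
```

jog_arm:
  rows:
    - {"fingers":10,"x":-21.3,"y":0.7,"z":0,"ax":0,"ay":0,"az":-4}
    - {"fingers":10,"x":-21.3,"y":0.7,"z":0,"ax":0,"ay":0,"az":-4}
    - {"fingers":10,"x":-21.3,"y":0.7,"z":0,"ax":0,"ay":0,"az":-4}
    - {"fingers":10,"x":-21.3,"y":0.7,"z":0,"ax":0,"ay":0,"az":-4}
    - {"fingers":10,"x":-18.6,"y":0.6,"z":0,"ax":0,"ay":0,"az":-3.5}
    - {"fingers":10,"x":-13.3,"y":0.3,"z":0,"ax":0,"ay":0,"az":-2.5}
    - {"fingers":10,"x":-8,"y":0.1,"z":0,"ax":0,"ay":0,"az":-1.5}
    - {"fingers":10,"x":-3.5,"y":0,"z":0,"ax":0,"ay":0,"az":-0.7}

```text
t: 26.4
eef_pos: [0.4975, -0.1725, 0.1906]
tool_rot: [0.003, 0.466, 0.885, 0.002]
contact_force: [5.7, 5.3, -0.0]
gripper_width: 0.226
grasp_force: 30.2
```

```bash
python3 - <<'E'
from tilt import *
p,R,o=pose(); h=np.array([747,-1]); v=p[:2]-h; x=R.as_matrix()[:,0]
print(p,o["q"].round(2),np.hypot(*v),"arm ang",np.degrees(np.arctan2(v[1],-v[0])),"tool x",np.degrees(np.arctan2(x[1],x[0])),o["contact_force"])
l=h+v/np.hypot(*v)*240; print("lens",l)
E
```

```text
[ 497.51188517 -172.54103093  190.59983243] [-0.05  0.28  0.32  1.97 -0.12  0.9   0.93] 302.7716049023714 arm ang -34.51132241506063 tool x 124.44308427307324 [ 5.6988835   5.32793861 -0.03626071]
lens [ 549.23658167 -136.97658022]
```

jog_arm:
  rows:
    - {"fingers":10,"x":-5,"y":0,"z":0,"ax":0,"ay":0,"az":-1}
    - {"fingers":10,"x":-3,"y":-1,"z":0,"ax":0,"ay":0,"az":-0.5}
    - {"fingers":10,"x":0,"y":0,"z":0,"ax":0,"ay":0,"az":0}
    - {"fingers":10,"x":0,"y":0,"z":0,"ax":0,"ay":0,"az":0}
    - {"fingers":10,"x":0,"y":0,"z":0,"ax":0,"ay":0,"az":0}
    - {"fingers":50,"x":0,"y":0,"z":0,"ax":0,"ay":0,"az":0}
    - {"fingers":50,"x":0,"y":0,"z":0,"ax":0,"ay":0,"az":0}
    - {"fingers":50,"x":0,"y":0,"z":0,"ax":0,"ay":0,"az":0}

```text
t: 27.2
eef_pos: [0.498, -0.1807, 0.1894]
tool_rot: [0.001, 0.456, 0.89, 0.0]
contact_force: [0.0, -0.2, 0.3]
gripper_width: 0.584
grasp_force: 0.0
```

jog_arm:
  rows:
    - {"fingers":50,"x":0,"y":0,"z":0,"ax":0,"ay":0,"az":0}
    - {"fingers":50,"x":0,"y":0,"z":-15,"ax":0,"ay":0,"az":0}
    - {"fingers":50,"x":0,"y":0,"z":-30,"ax":0,"ay":0,"az":0}
    - {"fingers":50,"x":0,"y":0,"z":-40,"ax":0,"ay":0,"az":0}
    - {"fingers":50,"x":0,"y":0,"z":-40,"ax":0,"ay":0,"az":0}
    - {"fingers":50,"x":0,"y":0,"z":0,"ax":0,"ay":0,"az":0}
    - {"fingers":50,"x":0,"y":0,"z":0,"ax":0,"ay":0,"az":0}
    - {"fingers":50,"x":0,"y":0,"z":0,"ax":0,"ay":0,"az":0}

```text
t: 28.0
eef_pos: [0.4973, -0.1799, 0.3127]
tool_rot: [-0.001, 0.455, 0.89, -0.0]
contact_force: [-0.0, 0.6, -0.7]
gripper_width: 0.58
grasp_force: 0.0
```

```bash
python3 - <<'E'
from tilt import *; import pickle
p,R,o=pose(); print(p.round(1),o["t"])
s=cam("scene"); d=cam("side"); w=cam("wrist")
for n,c in(("s3",s),("d3",d),("w7",w)): pickle.dump(c,open(n+'.pkl','wb'))
print("tip px",[proj(c,[[.553,-.143,.022]]).round(1).tolist() for c in(s,d,w)])
print("lens-centre px",[proj(c,[[.553,-.143,.165]]).round(1).tolist() for c in(s,d,w)])
a=np.zeros((600,800,3),np.uint8)
a[:300,:400]=cv2.resize(s[0][90:330,150:470],(400,300))
a[:300,400:]=cv2.resize(d[0][150:390,200:520],(400,300))
a[300:,:400]=cv2.resize(w[0],(400,300))
a[300:,400:]=cv2.resize(d[0][150:250,220:353],(400,300),interpolation=2)
cv2.imwrite('pics/mix4.png',a[:,:,::-1])
E
```

```text
[ 497.3 -179.9  312.7] 28.0
tip px [[[262.0, 266.8]], [[293.1, 206.9]], [[329.3, 168.9]]]
lens-centre px [[[258.1, 244.7]], [[293.7, 169.3]], [[349.6, 194.5]]]
```

View pics/mix4.png

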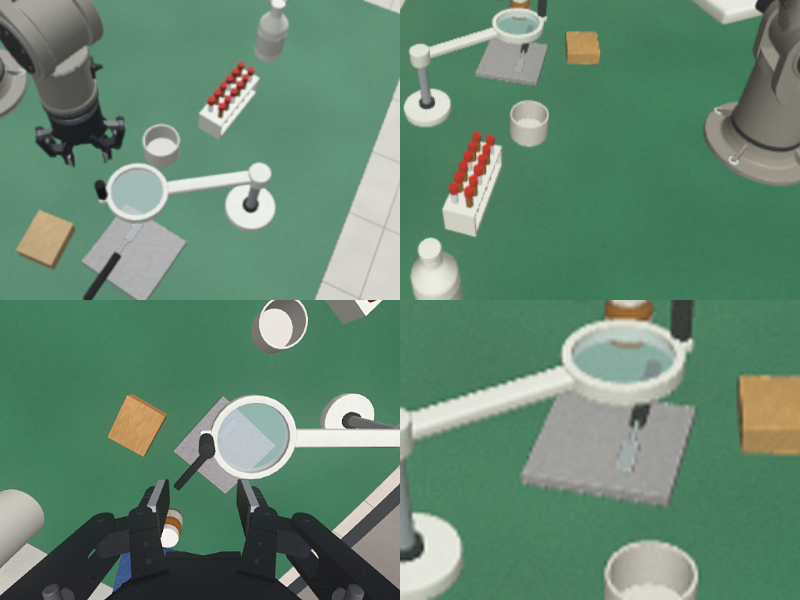

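The picture shows the lens ring centred at side (294.5,170), where a centre directly over the tip would project to (293.7,169.3). The tip is unmoved at (294.8,206.7), the pot, rack, box, bottle and jar are all in place, and the arm is clear. I'll hand in.

```bash
python3 -c "
from station import bot
print(bot.hand_in())"
```

```text
the job is handed in; nothing more can be done
None
```

The job is handed in at about 28 s of the 72 s. The lens was swung clear, and the spatula was dipped about 30 mm below the rim and laid flat on the slab. The lens is now centred over the blade tip to within a few mm, and the last pictures show the pot and bystanders where they started; no verdict came back.

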